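# Load the router's tool carriage in the order of the setting stand

### The job

Four set-up router tools stand in a row on the plywood-ended setting stand; move all four over to the empty black-ended tool carriage, in the same order from left to right, because the machine calls each tool by its place in the row. Take each by its dark collet nut, keep it upright, and lower it gently into its pot until its flange rests on the collar before you let go.

Things in the scene. Friction and masses are not known exactly. Their poses are not given: they have to be found in the camera images.
- tool_drill: loose steel collet chuck, 0.4-0.8 kg, round about z (up), with dowel drill: slim bit 9 mm across, 29 mm above the nut. Nut 40 mm across. Origin: centre of the flange's underside, which rests on a pot's collar. Below: taper 32 mm across, 18 mm at 48 mm down, stud to 58 mm down. Above: flange 50 mm across to 15 mm; dark nut, the grip, from 21 to 54 mm; then the cutter
- tool_spiral: loose steel collet chuck, 0.4-0.8 kg, round about z (up), with spiral cutter: straight, round, 20 mm across, 26 mm above the nut. Nut 42 mm across. Origin: centre of the flange's underside, which rests on a pot's collar. Below: taper 32 mm across, 18 mm at 48 mm down, stud to 58 mm down. Above: flange 50 mm across to 15 mm; dark nut, the grip, from 21 to 54 mm; then the cutter
- tool_vee: loose steel collet chuck, 0.4-0.8 kg, round about z (up), with V-groove cutter: cone 31 mm across, point up, 27 mm above the nut. Nut 40 mm across. Origin: centre of the flange's underside, which rests on a pot's collar. Below: taper 32 mm across, 18 mm at 48 mm down, stud to 58 mm down. Above: flange 50 mm across to 15 mm; dark nut, the grip, from 21 to 54 mm; then the cutter
- tool_head: loose steel collet chuck, 0.4-0.8 kg, round about z (up), with rebate head: bright flat disc 39 mm across, four knives, 24 mm above the nut. Nut 45 mm across. Origin: centre of the flange's underside, which rests on a pot's collar. Below: taper 32 mm across, 18 mm at 48 mm down, stud to 58 mm down. Above: flange 50 mm across to 15 mm; dark nut, the grip, from 21 to 54 mm; then the cutter
- pot_drill: fixed grey plastic pot on the setting stand in which tool_drill starts; all pots look alike. Origin: centre of its collar's top, z up. Collar 59 mm across; tapered hole 37 mm across at the top, open below. A seated tool's flange rests on the collar, the tool's origin at the pot's, with 2 to 3 mm of side play
- pot_spiral: fixed grey plastic pot on the setting stand in which tool_spiral starts; all pots look alike. Origin: centre of its collar's top, z up. Collar 59 mm across; tapered hole 37 mm across at the top, open below. A seated tool's flange rests on the collar, the tool's origin at the pot's, with 2 to 3 mm of side play
- pot_vee: fixed grey plastic pot on the setting stand in which tool_vee starts; all pots look alike. Origin: centre of its collar's top, z up. Collar 59 mm across; tapered hole 37 mm across at the top, open below. A seated tool's flange rests on the collar, the tool's origin at the pot's, with 2 to 3 mm of side play
- pot_head: fixed grey plastic pot on the setting stand in which tool_head starts; all pots look alike. Origin: centre of its collar's top, z up. Collar 59 mm across; tapered hole 37 mm across at the top, open below. A seated tool's flange rests on the collar, the tool's origin at the pot's, with 2 to 3 mm of side play
- stand: setting stand (fixed): two steel bars between plywood end cheeks, 304 x 92 mm, long along its y, which points to the robot's left. Origin: middle of its underside on the table. Its four pots, one tool in each, stand at x = 0, y = +105, +35, -35, -105 mm, collar tops 68 mm up, cheeks 64 mm. It may be left or right of the cutter guard
- carriage: tool carriage (fixed), empty at first: like the stand in size and form, with aluminium bars and black end cheeks; y points to the robot's left. Origin: middle of its underside on the table. Its own four pots, like the others, are at x = 0, y = +105, +35, -35, -105 mm, collar tops 68 mm up. The low cutter guard lies between the two
Things that resemble listed ones, but are neither listed nor needed, are in the scene too. Leave any blue or purple look-alike of the tool_drill alone.

How it is judged:
At the end, for the whole second after the job is handed in: All four tools stand in the carriage in the left-to-right order they had on the stand: upright (under 0.1 rad), flange on the collar (height within 5 mm, within 8 mm of the pot's centre), released and at rest (((y of pot_drill in the frame of stand between 0.085 and 0.125 m and y of tool_drill in the frame of carriage between 0.097 and 0.113 m) or (y of pot_drill in the frame of stand between 0.015 and 0.055 m and y of tool_drill in the frame of carriage between 0.027 and 0.043 m) or (y of pot_drill in the frame of stand between -0.055 and -0.015 m and y of tool_drill in the frame of carriage between -0.043 and -0.027 m) or (y of pot_drill in the frame of stand between -0.125 and -0.085 m and y of tool_drill in the frame of carriage between -0.113 and -0.097 m)) and x of tool_drill in the frame of carriage between -0.008 and 0.008 m and z of tool_drill in the frame of carriage between 0.063 and 0.073 m and angle between each of tool_drill, tool_spiral, tool_vee, tool_head's own z axis and vertical below 0.1 rad and linear speed of each of tool_drill, tool_spiral, tool_vee, tool_head below 0.02 m/s and contact force between each of tool_drill, tool_spiral, tool_vee, tool_head and the fingers below 0.1 N and ((y of pot_spiral in the frame of stand between 0.085 and 0.125 m and y of tool_spiral in the frame of carriage between 0.097 and 0.113 m) or (y of pot_spiral in the frame of stand between 0.015 and 0.055 m and y of tool_spiral in the frame of carriage between 0.027 and 0.043 m) or (y of pot_spiral in the frame of stand between -0.055 and -0.015 m and y of tool_spiral in the frame of carriage between -0.043 and -0.027 m) or (y of pot_spiral in the frame of stand between -0.125 and -0.085 m and y of tool_spiral in the frame of carriage between -0.113 and -0.097 m)) and x of tool_spiral in the frame of carriage between -0.008 and 0.008 m and z of tool_spiral in the frame of carriage between 0.063 and 0.073 m and ((y of pot_vee in the frame of stand between 0.085 and 0.125 m and y of tool_vee in the frame of carriage between 0.097 and 0.113 m) or (y of pot_vee in the frame of stand between 0.015 and 0.055 m and y of tool_vee in the frame of carriage between 0.027 and 0.043 m) or (y of pot_vee in the frame of stand between -0.055 and -0.015 m and y of tool_vee in the frame of carriage between -0.043 and -0.027 m) or (y of pot_vee in the frame of stand between -0.125 and -0.085 m and y of tool_vee in the frame of carriage between -0.113 and -0.097 m)) and x of tool_vee in the frame of carriage between -0.008 and 0.008 m and z of tool_vee in the frame of carriage between 0.063 and 0.073 m and ((y of pot_head in the frame of stand between 0.085 and 0.125 m and y of tool_head in the frame of carriage between 0.097 and 0.113 m) or (y of pot_head in the frame of stand between 0.015 and 0.055 m and y of tool_head in the frame of carriage between 0.027 and 0.043 m) or (y of pot_head in the frame of stand between -0.055 and -0.015 m and y of tool_head in the frame of carriage between -0.043 and -0.027 m) or (y of pot_head in the frame of stand between -0.125 and -0.085 m and y of tool_head in the frame of carriage between -0.113 and -0.097 m)) and x of tool_head in the frame of carriage between -0.008 and 0.008 m and z of tool_head in the frame of carriage between 0.063 and 0.073 m); the robot touches nothing.
It fails at once if a tool is tipped over or laid down (angle between any of tool_drill, tool_spiral, tool_vee, tool_head's own z axis and vertical above 0.6 rad).
It fails at once if a tool is dropped into a pot instead of lowered (faster than 0.5 m/s with its flange less than 27 mm above the collars) ((height (world z) of tool_drill below 0.095 m and linear speed of tool_drill above 0.5 m/s) or (height (world z) of tool_spiral below 0.095 m and linear speed of tool_spiral above 0.5 m/s) or (height (world z) of tool_vee below 0.095 m and linear speed of tool_vee above 0.5 m/s) or (height (world z) of tool_head below 0.095 m and linear speed of tool_head above 0.5 m/s)).
It also fails if it takes over 134 s, if anything falls off the work surface, if the arm or the gripper's body presses on something with over 40 N, if the wrist force passes 120 N, or if a joint passes its speed limit or range.

### The arm

A 6-joint arm with a two-finger parallel gripper is mounted at the origin on a cart in front of the work surface, level with it; the furniture and walls round the work are solid. World frame = base frame: x ahead of the robot, y to its left, z up, the work surface at z = 0. Lengths are in m, angles in rad, forces in N, time in s.
With the tool pointing down it reaches from about 0.275 to 0.75 m from the base axis. Payload 10.2 kg.
Tool frame: the origin (TCP) lies at the very end of the fingers, on their centre line; the grasp point (between the pads) lies 19 mm behind it (ctrl.grasp_offset is the distance from the TCP to the grasp point, in m); z points along the fingers, y is the line along which they close (so a half turn about z gives the same grasp; the last joint's range is limited). The gripper opens to 85 mm and grips with 20 to 120 N. Pads are 22 mm wide; open, the fingers measure 114 mm over their backs; the gripper's body (76 mm by 85 mm) begins 54 mm behind the grasp point. The pads swing forward as they close: fully open they stand 13 mm farther back than shut.
Start: joints at [-1.417, 0.313, 1.498, -0, 1.331, -0.223], TCP at [0.193, -0.488, 0.231] pointing down, gripper open.
Joint ranges: [-2.94, 2.94], [-0.97, 2.17], [0.19, 2.56], [-1.23, 4.37], [0.02, 3.11], [-2.88, 2.88]. Speed limits (rad/s): [2.39, 2.39, 3.01, 3.14, 3.14, 3.14].

### API

Orientations are given as a 3x3 rotation matrix whose columns are the frame's x, y, z axes.
In Python, from cell import ctrl gives the robot as it stands.
- The arm moves only by the tool step_arm, never from a script. Its argument "steps" is a list of rows, each an object of numbers: "dx", "dy", "dz": the shift along the tool's x, y, z in m; "rx", "ry", "rz": the turn, a rotation vector about the tool's x, y, z in rad; "hand": the opening, from -1 (shut) to 1 (fully open). In form: [{"dx": .., "dy": .., "dz": .., "rx": .., "ry": .., "rz": .., "hand": ..}, ...]. A call has 1 to 5 rows; each row shifts and turns the commanded pose from where the row before left it, along the tool's axes as they then stand; what a row does not reach is not made up. A row lasts 1/10 s, in which the tool goes at most 50 mm and 8.59 degrees, less where a joint would pass 70% of its speed; a pose out of reach is approached as far as the arm can. A call is refused whole if a number of a shift passes 0.05 or a number of a turn 0.15, either way. A call with a gripper value outside its range is refused whole. The fingers move at their own pace and stop on an object; "grip_force" is the grip in N (left out, the last holds). Time passes only in rows, so rows that do not move let the fingers close. It gives the time, the measured TCP pose, the force, the opening and the grip force at its end, in the units of the state.
- ctrl.read_state(): the state, without advancing time (a new reading comes with each control period).
- ctrl.camera(name): name is "scene" or "side" or "wrist"; returns the picture (400x640x3 uint8, red, green, blue); there is no depth.
- ctrl.calibration(name): a dict with "fx", "fy", "cx", "cy" (pixels), "T" (4x4, takes a point from camera to world coordinates). Camera axes: x right, y up, looking along -z (the intrinsics and any distortion apply to the point x, -y, -z); pixel columns grow to the right and rows downward; lengths in m; the calibration is good to about 2 mm. A picture is of the moment at which its call begins: read the wrist's pose just before it. calibration takes no time and is no camera call; for the wrist camera it gives the pose at the moment of the call.
- ctrl.hand_in(): hands the job in; it is judged then, once.
Trained networks look in the newest picture that a camera, given by its name, has taken for a name from the list of things; names that differ only in an ending like _2 or _b are one class to them, and where a whole thing is asked for, a point or a joint stands for the part that bears it (a point fixed in the world has none). Each returns a list of dicts, best first, with "confidence" (0 to 1); they miss things now and then, are a little off and sometimes report something else, mostly with a low value. They report only what shows in the picture. A call takes as long as a camera call. They do not tell look-alikes from the thing itself.
- ctrl.look_for(camera, label): "box" ([left, top, width, height] in pixels, round what is visible of it).
- ctrl.trace(camera, label): "mask" (400x640 bool, what is visible of it) and "box" ([left, top, width, height] in pixels, round what is visible of it).
The state is a dict: "time_s": time; "joints": joint angles; "joint_vel": joint speeds; "tau": joint torques, N m; "tcp_pos": TCP position; "tool_rot": TCP orientation; "ft_force": force on the tool from outside, world axes, zero at the start; "wrist_torque": the same for the moment, N m; "finger_gap": opening from 0.0 (shut) to 1.0 (fully open); "grasp_force": force on a finger pad.
Only numpy, scipy, OpenCV 4.12 (cv2) and the standard library are available. Lean on these libraries where they do the work, as an engineer would, in place of code of your own. Each camera call takes 0.05 s, during which the arm holds its last target. There are 200 camera calls.

## Working session

There is one attempt and no reset: what is moved stays moved. The work goes in short steps, Python scripts to look and compute and a tool call to move; the robot and the scene stay as the last step left them, time stands still between calls to the robot, and variables do not carry over. Pictures are saved under pics/ and viewed, at most 14 in all, crops included, and the job is handed in when it is done.

Besides the shell and the picture viewer there is one more tool, called after "Request:" in YAML: its name, and indented under it one key for each argument. step_arm: Moves the arm, as the interface text tells. Its arguments: {"type":"object","properties":{"steps":{"type":"array"},"grip_force":{"type":"number"}},"required":["steps"]}

```bash
mkdir -p pics; ls; python3 - <<'E'
from cell import ctrl
import cv2,numpy as np
for n in ["scene","side"]:
    im=ctrl.camera(n); cv2.imwrite(f"pics/{n}0.png",im[:,:,::-1])
    c=ctrl.calibration(n); print(n,{k:(np.round(v,3).tolist()) for k,v in c.items()})
    for l in ["tool_drill","tool_spiral","tool_vee","tool_head","stand","carriage","pot_drill"]:
        print(l,[(np.round(d["box"]).tolist(),round(d["confidence"],2)) for d in ctrl.look_for(n,l)][:9])
s=ctrl.read_state();print(s["time_s"],s["tool_rot"],s["tcp_pos"],s["finger_gap"])
E
```

```text
pics
scene {'fx': 427.783, 'fy': 427.783, 'cx': 317.614, 'cy': 207.462, 'T': [[-0.746, 0.464, -0.478, -0.278], [-0.666, -0.523, 0.532, 0.956], [-0.004, 0.715, 0.699, 1.169], [0.0, 0.0, 0.0, 1.0]]}
tool_drill [([173.0, 301.0, 20.0, 26.0], 0.92), ([257.0, 257.0, 21.0, 30.0], 0.75), ([253.0, 219.0, 16.0, 23.0], 0.73)]
tool_spiral [([269.0, 207.0, 14.0, 20.0], 0.61)]
tool_vee [([242.0, 230.0, 12.0, 24.0], 0.78)]
tool_head [([280.0, 194.0, 14.0, 22.0], 0.54), ([238.0, 232.0, 19.0, 20.0], 0.46), ([258.0, 232.0, 12.0, 17.0], 0.21)]
stand [([230.0, 206.0, 72.0, 67.0], 0.74), ([243.0, 252.0, 13.0, 7.0], 0.28)]
carriage [([343.0, 143.0, 47.0, 53.0], 0.62)]
pot_drill []
side {'fx': 455.576, 'fy': 455.576, 'cx': 318.133, 'cy': 197.597, 'T': [[-0.999, -0.013, 0.04, 0.523], [0.041, -0.512, 0.858, 1.53], [0.01, 0.859, 0.512, 0.903], [0.0, 0.0, 0.0, 1.0]]}
tool_drill [([340.0, 231.0, 15.0, 36.0], 0.78), ([290.0, 209.0, 16.0, 24.0], 0.72), ([312.0, 299.0, 23.0, 41.0], 0.58)]
tool_spiral [([290.0, 200.0, 12.0, 23.0], 0.68)]
tool_vee [([297.0, 225.0, 13.0, 25.0], 0.57)]
tool_head [([287.0, 189.0, 13.0, 20.0], 0.61)]
stand [([280.0, 205.0, 40.0, 67.0], 0.62)]
carriage [([295.0, 139.0, 21.0, 46.0], 0.92)]
pot_drill []
0.8 [[ 9.29839236e-01  3.67966023e-01 -1.73883801e-05]
 [ 3.67966023e-01 -9.29839236e-01 -2.19079456e-06]
 [-1.69745361e-05 -4.36124635e-06 -1.00000000e+00]] [ 0.19315948 -0.48818168  0.23128742] 1.0006540050400974
```

```bash
python3 - <<'E'
import cv2,numpy as np
a=cv2.imread("pics/scene0.png")[130:300,200:420]; a=cv2.resize(a,(776,600),interpolation=cv2.INTER_CUBIC); cv2.imwrite("pics/scene0c.png",a)
E
```

```text
(no output)
```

View pics/scene0.png

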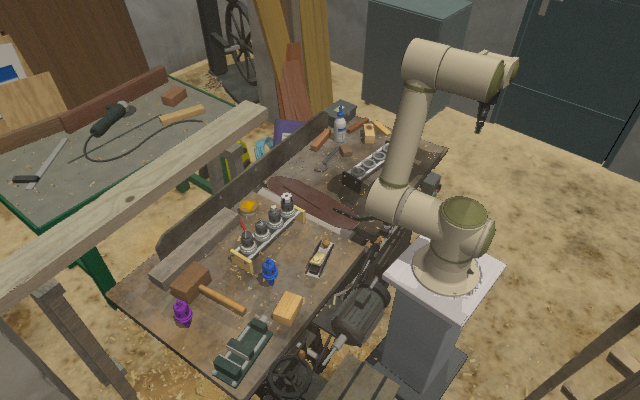

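View pics/scene0c.png

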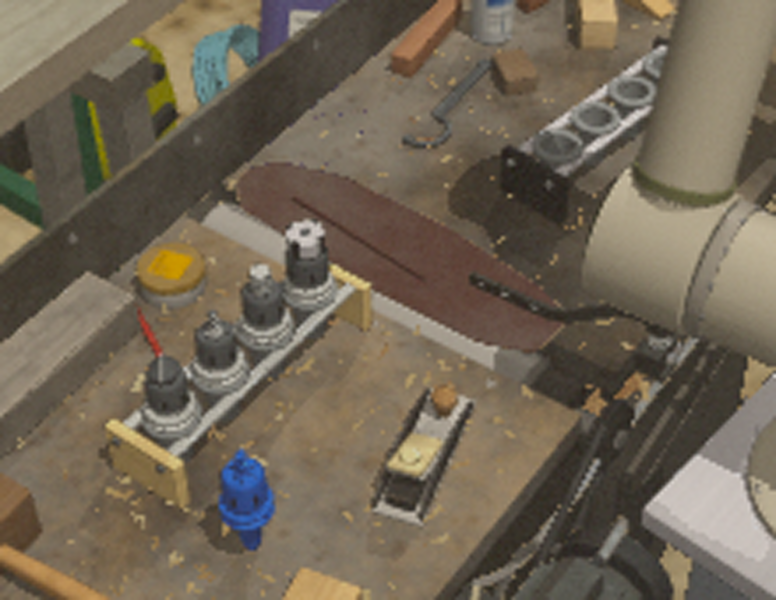

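The scene shows the stand's four tools at pixels (248,242), (261,230), (276,217) and (287,205), running left to right. The blue (269,270) and purple (182,314) look-alikes stand loose away from the stand and will be left alone. The carriage starts at (350,170) and is partly hidden by the arm.

```bash
cat > h.py <<'E'
from cell import ctrl
import cv2,numpy as np
def ray(c,u,v):
    d=np.array([(u-c["cx"])/c["fx"],-(v-c["cy"])/c["fy"],-1.]); T=np.array(c["T"]); return T[:3,3],T[:3,:3]@d
def onz(c,u,v,z):
    o,d=ray(c,u,v); return (o+d*(z-o[2])/d[2])[:2]
def proj(c,P):
    T=np.array(c["T"]); p=np.linalg.inv(T)@np.append(P,1); return c["fx"]*p[0]/-p[2]+c["cx"],c["cy"]+c["fy"]*p[1]/p[2]
E
python3 - <<'E'
from h import *
im=ctrl.camera("wrist"); cv2.imwrite("pics/w0.png",im[:,:,::-1])
c=ctrl.calibration("wrist"); print({k:(np.round(v,3).tolist()) for k,v in c.items()})
for n,bs in {"scene":[[242,230,12,24,.149],[253,219,16,23,.151],[269,207,14,20,.148],[280,194,14,22,.146]],"side":[[297,225,13,25,.149],[290,209,16,24,.151],[290,200,12,23,.148],[287,189,13,20,.146]]}.items():
    cc=ctrl.calibration(n)
    for b in bs: print(n,np.round(onz(cc,b[0]+b[2]/2,b[1]+1,b[4]),3))
im=cv2.imread("pics/side0.png")[110:280,230:450]; cv2.imwrite("pics/side0c.png",cv2.resize(im,(776,600),interpolation=cv2.INTER_CUBIC))
E
```

```text
{'fx': 306.134, 'fy': 306.134, 'cx': 317.343, 'cy': 200.234, 'T': [[0.369, 0.89, 0.267, 0.261], [-0.929, 0.353, 0.107, -0.462], [0.001, -0.287, 0.958, 0.374], [0.0, 0.0, 0.0, 1.0]]}
scene [0.516 0.411]
scene [0.519 0.35 ]
scene [0.525 0.276]
scene [0.545 0.203]
side [0.514 0.428]
side [0.53  0.343]
side [0.536 0.285]
side [0.544 0.211]
```

View pics/w0.png

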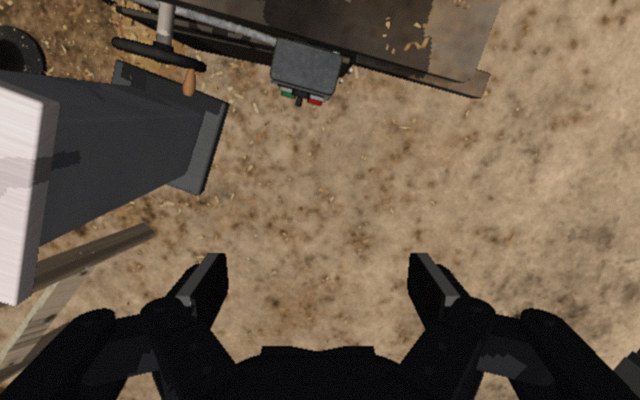

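View pics/side0c.png

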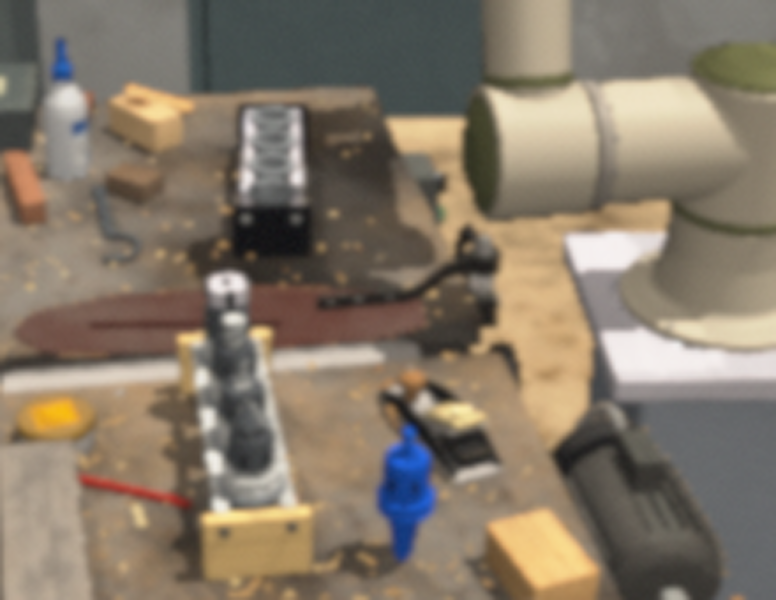

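The side view shows the carriage as the black-ended row at about px (307,139)-(307,168) and the stand with plywood ends in front of it.

```bash
python3 - <<'E'
from h import *
c=ctrl.calibration("side")
for p in [(239,110),(301,107),(237,205),(310,208)]: print(np.round(onz(c,230+p[0]/3.527,110+p[1]/3.527,.064),3))
for p in [(205,515),(310,508),(180,335),(270,330)]: print(np.round(onz(c,230+p[0]/3.527,110+p[1]/3.527,.064),3))
c=ctrl.calibration("scene")
for p in [(557,140),(598,115),(633,88)]: print(np.round(onz(c,200+p[0]/3.527,130+p[1]/3.527,.068),3))
E
```

```text
[ 0.53  -0.376]
[ 0.45  -0.384]
[ 0.533 -0.109]
[ 0.45 -0.1 ]
[0.56  0.459]
[0.472 0.452]
[0.59  0.172]
[0.5   0.165]
[ 0.499 -0.152]
[ 0.492 -0.22 ]
[ 0.491 -0.29 ]
```

Request:
step_arm:
  steps:
    - {"rz": -0.149,"dz": -0.0125}
    - {"rz": -0.149,"dz": -0.0125}
    - {"rz": -0.149,"dz": -0.0125}
    - {"rz": -0.149,"dz": -0.0125}
    - {"rz": -0.149,"dz": -0.0125}

```text
validation failed for argument at $.st...
```

Request:
step_arm:
  steps:
    - {"rz": -0.149,"dz": -0.0125}
    - {"rz": -0.149,"dz": -0.0125}
    - {"rz": -0.149,"dz": -0.0125}
    - {"dx": 0.036,"dy": 0.04}
    - {"dx": 0.036,"dy": 0.04}

```text
validation failed for argument at $.st...
```

Request:
step_arm:
  steps:
    - {"dx": 0.036,"dy": 0.04}
    - {"dx": 0.036,"dy": 0.04}
    - {"dx": 0.036,"dy": 0.04}
    - {"dx": 0.036,"dy": 0.04}
    - {"dx": 0.0,"dy": 0.04}

```text
validation failed for argument at $.st...
```

```bash
python3 - <<'E'
from h import *
s=ctrl.read_state(); print(s["time_s"],s["tcp_pos"],s["tool_rot"].round(3) if hasattr(s["tool_rot"],'round') else s["tool_rot"])
c=ctrl.calibration("wrist"); im=ctrl.camera("wrist"); cv2.imwrite("pics/w1.png",im[:,:,::-1])
for l in ["pot_drill","pot_spiral","carriage"]:
    for d in ctrl.look_for("wrist",l): 
        b=d["box"]; print(l,np.round(b),round(d["confidence"],2),np.round(onz(c,b[0]+b[2]/2,b[1]+b[3]/2,.068),3))
E
```

```text
0.85 [ 0.19317958 -0.48817766  0.23131207] [[ 0.93   0.368  0.   ]
 [ 0.368 -0.93  -0.   ]
 [ 0.     0.    -1.   ]]
```

View pics/w1.png

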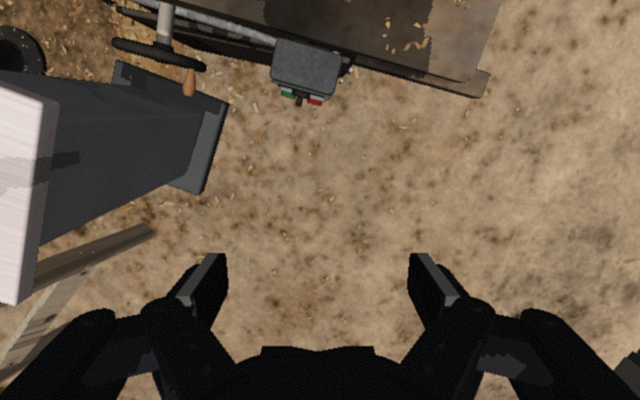

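All the moves were refused, so the picture is unchanged. Rows may need every key, so I'll try one full row.

Request:
step_arm:
  steps:
    - {"dx": 0,"dy": 0,"dz": -0.0125,"rx": 0,"ry": 0,"rz": -0.149,"hand": 1}

```text
time_s: 1.15
tcp_pos: [0.193, -0.4876, 0.2427]
tool_rot: [[0.864, 0.503, -0.0], [0.503, -0.864, 0.003], [0.001, -0.003, -1.0]]
ft_force: [-0.7, -0.3, 0.6]
finger_gap: 1.0
grasp_force: 0.0
```

Request:
step_arm:
  steps:
    - {"dx": 0,"dy": 0,"dz": -0.0125,"rx": 0,"ry": 0,"rz": -0.149,"hand": 1}
    - {"dx": 0,"dy": 0,"dz": -0.0125,"rx": 0,"ry": 0,"rz": -0.149,"hand": 1}
    - {"dx": 0,"dy": 0,"dz": -0.0125,"rx": 0,"ry": 0,"rz": -0.149,"hand": 1}
    - {"dx": 0,"dy": 0,"dz": -0.0125,"rx": 0,"ry": 0,"rz": -0.149,"hand": 1}
    - {"dx": 0,"dy": 0,"dz": -0.0125,"rx": 0,"ry": 0,"rz": -0.149,"hand": 1}

```text
time_s: 1.65
tcp_pos: [0.1931, -0.4882, 0.3068]
tool_rot: [[0.29, 0.957, -0.0], [0.957, -0.29, -0.0], [-0.0, -0.0, -1.0]]
ft_force: [0.2, -0.2, -0.3]
finger_gap: 1.001
grasp_force: 0.0
```

Request:
step_arm:
  steps:
    - {"dx": 0,"dy": 0,"dz": -0.0125,"rx": 0,"ry": 0,"rz": -0.149,"hand": 1}
    - {"dx": 0,"dy": 0,"dz": -0.0125,"rx": 0,"ry": 0,"rz": -0.149,"hand": 1}
    - {"dx": 0.036,"dy": 0.04,"dz": 0,"rx": 0,"ry": 0,"rz": 0,"hand": 1}
    - {"dx": 0.036,"dy": 0.04,"dz": 0,"rx": 0,"ry": 0,"rz": 0,"hand": 1}
    - {"dx": 0.036,"dy": 0.04,"dz": 0,"rx": 0,"ry": 0,"rz": 0,"hand": 1}

```text
time_s: 2.15
tcp_pos: [0.3058, -0.3868, 0.3313]
tool_rot: [[0.003, 1.0, 0.0], [1.0, -0.003, -0.0], [-0.0, 0.0, -1.0]]
ft_force: [0.5, -1.0, -0.5]
finger_gap: 1.004
grasp_force: 0.0
```

Request:
step_arm:
  steps:
    - {"dx": 0.036,"dy": 0.04,"dz": 0,"rx": 0,"ry": 0,"rz": 0,"hand": 1}
    - {"dx": 0.036,"dy": 0.04,"dz": 0,"rx": 0,"ry": 0,"rz": 0,"hand": 1}
    - {"dx": 0.036,"dy": 0.04,"dz": 0,"rx": 0,"ry": 0,"rz": 0,"hand": 1}
    - {"dx": 0,"dy": 0.04,"dz": 0,"rx": 0,"ry": 0,"rz": 0,"hand": 1}
    - {"dx": 0,"dy": 0,"dz": 0,"rx": 0,"ry": 0,"rz": 0,"hand": 1}

```text
time_s: 2.65
tcp_pos: [0.4595, -0.2866, 0.3302]
tool_rot: [[-0.002, 1.0, -0.0], [1.0, 0.002, 0.001], [0.001, -0.0, -1.0]]
ft_force: [-0.2, -1.2, -1.5]
finger_gap: 0.999
grasp_force: 0.0
```

```bash
python3 - <<'E'
from h import *
s=ctrl.read_state(); print(s["time_s"],s["tcp_pos"])
c=ctrl.calibration("wrist"); im=ctrl.camera("wrist"); cv2.imwrite("pics/w2.png",im[:,:,::-1])
for l in ["pot_drill","pot_spiral","carriage"]:
    for d in ctrl.look_for("wrist",l): 
        b=d["box"]; print(l,np.round(b),round(d["confidence"],2),np.round(onz(c,b[0]+b[2]/2,b[1]+b[3]/2,.068),3))
E
```

```text
2.65 [ 0.45952446 -0.28664388  0.33020336]
carriage [309.   8.  79. 243.] 0.91 [ 0.5   -0.239]
```

View pics/w2.png

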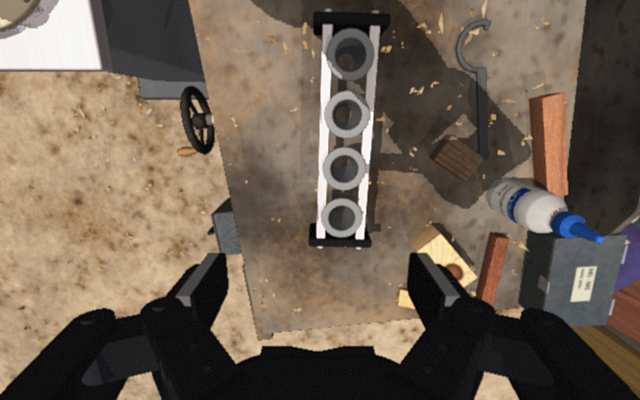

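The wrist view shows the four empty carriage pots at px (350,54), (346,114), (344,168) and (341,217), with the black cheeks at each end. Next I'll measure them and move to the stand.

```bash
cat >> h.py <<'E'
def rings(img,c,seeds,z,r0):
    """refine circle centres near the seeds; returns world xy"""
    g=cv2.GaussianBlur(cv2.cvtColor(img,cv2.COLOR_RGB2GRAY),(3,3),0); out=[]
    for (u,v) in seeds:
        x0,y0=int(u)-45,int(v)-45; p=cv2.resize(cv2.copyMakeBorder(g,60,60,60,60,cv2.BORDER_REPLICATE)[y0+60:y0+150,x0+60:x0+150],None,fx=4,fy=4,interpolation=cv2.INTER_CUBIC)
        h=cv2.HoughCircles(p,cv2.HOUGH_GRADIENT_ALT,1.5,400,param1=150,param2=.3,minRadius=int(4*r0*.85),maxRadius=int(4*r0*1.2))
        if h is None: print("none",u,v); continue
        k=min(h[0],key=lambda k:np.hypot(k[0]-180,k[1]-180)); q=(x0+k[0]/4,y0+k[1]/4); out.append(onz(c,*q,z)); print(np.round(q,1),round(k[2]/4,1),out[-1].round(4))
    return np.array(out)
def row(P):
    d=P[0]-P[-1]; t=np.arange(len(P)); f=[np.polyval(np.polyfit(t,P[:,i],1),t) for i in (0,1)]; F=np.array(f).T
    e=F[0]-F[-1]; print("yaw",round(np.arctan2(-e[0],e[1]),4),"pitch",round(np.hypot(*e)/(len(P)-1),4),"fit",F.round(4).tolist(),"res",(P-F).round(4).tolist())
E
python3 - <<'E'
from h import *
c=ctrl.calibration("wrist"); im=cv2.imread("pics/w2.png")[:,:,::-1].copy()
for r in (23,15):
    P=rings(im,c,[(350,54),(346,114),(344,168),(341,217)],.068,r)
    if len(P)==4: row(P)
E
```

```text
none 350 54
none 346 114
[343.6 168.8] 21.4 [ 0.4916 -0.2935]
none 341 217
[349.6  54.8] 16.4 [ 0.4956 -0.1535]
[346.8 114.8] 15.0 [ 0.494  -0.2236]
[343.6 169.1] 14.0 [ 0.4916 -0.294 ]
[341.8 218.5] 13.5 [ 0.4905 -0.3647]
yaw -0.0251 pitch 0.0704 fit [[0.4956, -0.1533], [0.4938, -0.2237], [0.492, -0.2941], [0.4903, -0.3645]] res [[0.0001, -0.0001], [0.0001, 0.0002], [-0.0005, 0.0001], [0.0003, -0.0001]]
```

Request:
step_arm:
  steps:
    - {"dx": 0.0464,"dy": 0,"dz": 0,"rx": 0,"ry": 0,"rz": 0,"hand": 1}
    - {"dx": 0.0464,"dy": 0,"dz": 0,"rx": 0,"ry": 0,"rz": 0,"hand": 1}
    - {"dx": 0.0464,"dy": 0,"dz": 0,"rx": 0,"ry": 0,"rz": 0,"hand": 1}
    - {"dx": 0.0464,"dy": 0,"dz": 0,"rx": 0,"ry": 0,"rz": 0,"hand": 1}
    - {"dx": 0.0464,"dy": 0,"dz": 0,"rx": 0,"ry": 0,"rz": 0,"hand": 1}

```text
time_s: 3.35
tcp_pos: [0.4559, -0.0551, 0.3318]
tool_rot: [[0.004, 1.0, 0.001], [1.0, -0.004, -0.0], [-0.0, 0.001, -1.0]]
ft_force: [1.3, 0.2, -0.3]
finger_gap: 1.003
grasp_force: 0.0
```

Request:
step_arm:
  steps:
    - {"dx": 0.0464,"dy": 0,"dz": 0,"rx": 0,"ry": 0,"rz": 0,"hand": 1}
    - {"dx": 0.0464,"dy": 0,"dz": 0,"rx": 0,"ry": 0,"rz": 0,"hand": 1}
    - {"dx": 0.0464,"dy": 0,"dz": 0,"rx": 0,"ry": 0,"rz": 0,"hand": 1}
    - {"dx": 0.0464,"dy": 0,"dz": 0,"rx": 0,"ry": 0,"rz": 0,"hand": 1}
    - {"dx": 0.0464,"dy": 0,"dz": 0,"rx": 0,"ry": 0,"rz": 0,"hand": 1}

```text
time_s: 3.85
tcp_pos: [0.4569, 0.1768, 0.3319]
tool_rot: [[0.004, 1.0, 0.001], [1.0, -0.004, 0.0], [0.0, 0.001, -1.0]]
ft_force: [1.0, -0.4, 0.2]
finger_gap: 0.996
grasp_force: 0.0
```

Request:
step_arm:
  steps:
    - {"dx": 0.0464,"dy": 0,"dz": 0,"rx": 0,"ry": 0,"rz": 0,"hand": 1}
    - {"dx": 0.0464,"dy": 0.02,"dz": 0,"rx": 0,"ry": 0,"rz": 0,"hand": 1}
    - {"dx": 0,"dy": 0,"dz": 0,"rx": 0,"ry": 0,"rz": -0.13,"hand": 1}
    - {"dx": 0,"dy": 0,"dz": 0,"rx": 0,"ry": 0,"rz": 0,"hand": 1}

```text
time_s: 4.25
tcp_pos: [0.4775, 0.268, 0.331]
tool_rot: [[-0.129, 0.992, -0.001], [0.992, 0.129, -0.0], [-0.0, -0.001, -1.0]]
ft_force: [0.4, -0.6, -0.2]
finger_gap: 1.002
grasp_force: 0.0
```

```bash
python3 - <<'E'
from h import *
s=ctrl.read_state(); print(s["time_s"],s["tcp_pos"])
c=ctrl.calibration("wrist"); im=ctrl.camera("wrist"); cv2.imwrite("pics/w3.png",im[:,:,::-1])
zt={"tool_drill":.125,"tool_spiral":.148,"tool_vee":.125,"tool_head":.146}
for l in list(zt)+["stand"]:
    for d in ctrl.trace("wrist",l): 
        b=d["box"]; print(l,np.round(b),round(d["confidence"],2),d["mask"].sum())
E
```

```text
4.25 [0.47745352 0.26803958 0.33104457]
tool_drill [236.  33.  35. 107.] 0.84 2211
tool_drill [328.   5.  83. 240.] 0.2 4299
tool_spiral [346. 147.  43.  45.] 0.76 1367
tool_vee [352.  21.  46.  53.] 0.74 1851
tool_vee [326.   6.  88. 242.] 0.53 4619
tool_head [345. 203.  43.  54.] 0.93 1770
stand [327.   8.  85. 238.] 0.95 4248
stand [351.  94.  44.  37.] 0.54 1415
stand [350.  23.  47.  53.] 0.25 1889
```

View pics/w3.png

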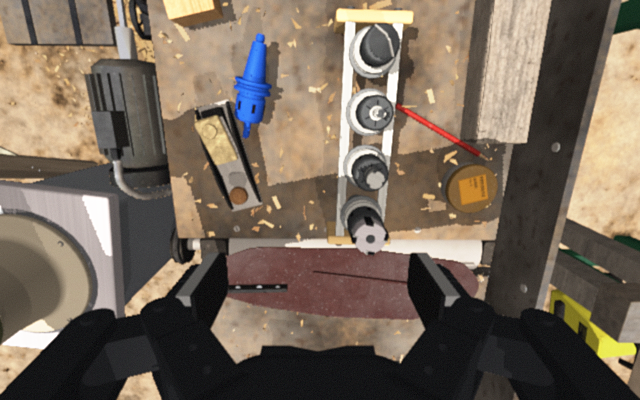

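The wrist view shows, left to right: vee (375,45), drill (374,113), spiral (368,170) and head (366,225), between the plywood cheeks. The blue look-alike is separate at (252,85).

```bash
python3 - <<'E'
from h import *
c=ctrl.calibration("wrist"); im=cv2.imread("pics/w3.png")[:,:,::-1].copy()
P=np.array([onz(c,380,32,.149),onz(c,376.5,114,.151),onz(c,375.5,180,.148),onz(c,370,239.5,.146)]); print(P.round(4)); row(P)
rings(im,c,[(374,53),(369,114),(366,168),(362,213)],.068,22)
rings(im,c,[(374,53),(369,114),(366,168),(362,213)],.083,19)
cv2.imwrite("pics/w3c.png",cv2.resize(im[0:260,300:440,::-1],None,fx=2.3,fy=2.3,interpolation=cv2.INTER_CUBIC))
E
```

```text
[[0.5194 0.4163]
 [0.5293 0.3417]
 [0.5414 0.2732]
 [0.5482 0.202 ]]
yaw 0.1378 pitch 0.0719 fit [[0.5198, 0.4151], [0.5296, 0.3439], [0.5395, 0.2727], [0.5494, 0.2015]] res [[-0.0004, 0.0013], [-0.0003, -0.0022], [0.0019, 0.0005], [-0.0011, 0.0004]]
[372.5  53.4] 24.4 [0.5272 0.4114]
[370.5 112.5] 23.7 [0.5369 0.3431]
[365.6 166.9] 23.0 [0.5427 0.273 ]
none 362 213
[375.9  50. ] 17.2 [0.5283 0.4128]
[374.6 112.5] 18.5 [0.5394 0.3436]
none 366 168
none 362 213
```

View pics/w3c.png

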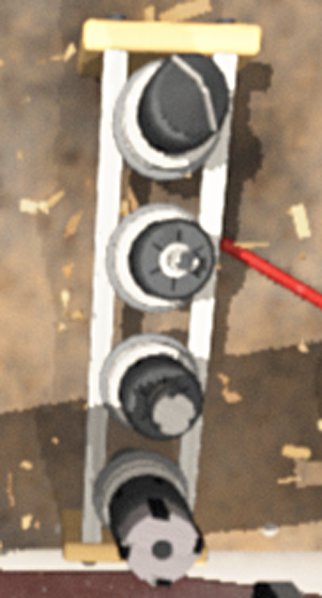

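Request:
step_arm:
  steps:
    - {"dx": -0.037,"dy": 0.031,"dz": 0,"rx": 0,"ry": 0,"rz": 0,"hand": 1}
    - {"dx": -0.037,"dy": 0.031,"dz": 0,"rx": 0,"ry": 0,"rz": 0,"hand": 1}
    - {"dx": 0,"dy": 0,"dz": 0.025,"rx": 0,"ry": 0,"rz": 0.01,"hand": 1}
    - {"dx": 0,"dy": 0,"dz": 0.025,"rx": 0,"ry": 0,"rz": 0,"hand": 1}
    - {"dx": 0,"dy": 0,"dz": 0,"rx": 0,"ry": 0,"rz": 0,"hand": 1}

```text
time_s: 5.05
tcp_pos: [0.5474, 0.2018, 0.2784]
tool_rot: [[-0.116, 0.993, -0.006], [0.993, 0.116, -0.001], [-0.0, -0.006, -1.0]]
ft_force: [0.7, 0.7, 0.2]
finger_gap: 0.995
grasp_force: 0.0
```

```bash
python3 - <<'E'
from h import *
s=ctrl.read_state(); print(s["time_s"],s["tcp_pos"])
c=ctrl.calibration("wrist"); im=ctrl.camera("wrist").copy()
print([ (np.round(d["box"]),d["confidence"]) for d in ctrl.look_for("wrist","tool_head")])
for P,k in [((.550,.2035),(255,0,0)),((.542,.2732),(0,255,0)),((.5364,.3427),(0,0,255))]:
    for z,r in [(.068,.0295),(.122,.0215)]:
        pts=[proj(c,[P[0]+r*np.cos(a),P[1]+r*np.sin(a),z]) for a in np.linspace(0,6.28,40)]
        cv2.polylines(im,[np.int32(np.array(pts)*8)],True,k,1,cv2.LINE_AA,3)
cv2.imwrite("pics/w4c.png",cv2.resize(im[0:290,200:500,::-1],None,fx=2,fy=2,interpolation=cv2.INTER_CUBIC))
E
```

```text
5.05 [0.54744941 0.20184967 0.27843212]
[(array([297., 152.,  44.,  58.]), 0.64)]
```

View pics/w4c.png

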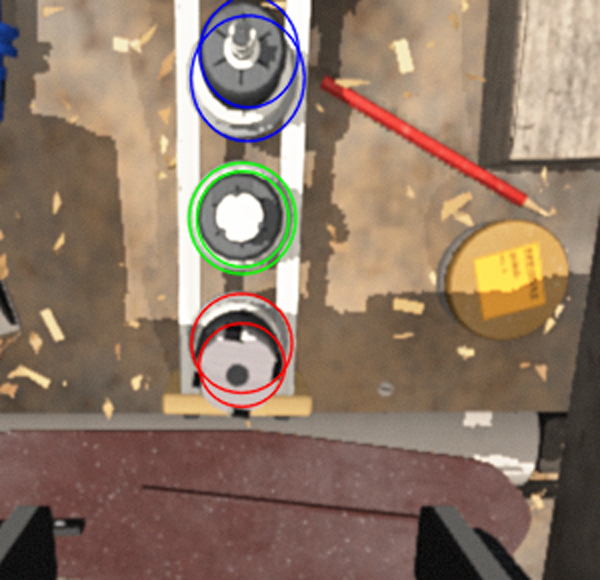

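Spiral, head and drill sit on their predicted circles (red, green, blue) to within about 2 mm.

```bash
python3 - <<'E'
from h import *
c=ctrl.calibration("wrist")
for n,u,v,z in [("head top",237,375,.146),("spiral top",240,217,.148),("spiral nut",241,217,.122),("drill tip",239,38,.151),("drill nut",243,52,.122)]: print(n,onz(c,200+u/2,v/2,z).round(4))
print(onz(c,*proj(c,ctrl.read_state()["tcp_pos"]),.15), ctrl.read_state()["tcp_pos"])
E
```

```text
head top [0.5499 0.2041]
spiral top [0.5427 0.275 ]
spiral nut [0.5434 0.2751]
drill tip [0.5341 0.3426]
drill nut [0.5358 0.3445]
[0.55601447 0.13567605] [0.54845348 0.20256581 0.28235906]
```

Request:
step_arm:
  steps:
    - {"dx": 0.0015,"dy": 0.0015,"dz": 0.048,"rx": 0,"ry": 0,"rz": 0,"hand": 1}
    - {"dx": 0,"dy": 0,"dz": 0.048,"rx": 0,"ry": 0,"rz": 0,"hand": 1}
    - {"dx": 0,"dy": 0,"dz": 0.046,"rx": 0,"ry": 0,"rz": 0,"hand": 1}
    - {"dx": 0,"dy": 0,"dz": 0.03,"rx": 0,"ry": 0,"rz": 0,"hand": 1}
    - {"dx": 0,"dy": 0,"dz": 0.02,"rx": 0,"ry": 0,"rz": 0,"hand": 1}

```text
time_s: 5.65
tcp_pos: [0.5498, 0.2046, 0.0888]
tool_rot: [[-0.118, 0.993, 0.0], [0.993, 0.118, -0.0], [-0.0, 0.0, -1.0]]
ft_force: [-0.6, -0.6, 0.5]
finger_gap: 0.997
grasp_force: 0.0
```

Request:
step_arm:
  grip_force: 50
  steps:
    - {"dx": 0,"dy": 0,"dz": 0,"rx": 0,"ry": 0,"rz": 0,"hand": 1}
    - {"dx": 0,"dy": 0,"dz": 0,"rx": 0,"ry": 0,"rz": 0,"hand": -1}
    - {"dx": 0,"dy": 0,"dz": 0,"rx": 0,"ry": 0,"rz": 0,"hand": -1}
    - {"dx": 0,"dy": 0,"dz": 0,"rx": 0,"ry": 0,"rz": 0,"hand": -1}
    - {"dx": 0,"dy": 0,"dz": 0,"rx": 0,"ry": 0,"rz": 0,"hand": -1}

```text
time_s: 6.15
tcp_pos: [0.55, 0.2046, 0.0912]
tool_rot: [[-0.118, 0.993, 0.002], [0.993, 0.118, 0.0], [0.0, 0.002, -1.0]]
ft_force: [-3.7, -0.8, 7.6]
finger_gap: 0.507
grasp_force: 50.9
```

Request:
step_arm:
  steps:
    - {"dx": 0,"dy": 0,"dz": 0,"rx": 0,"ry": 0,"rz": 0,"hand": -1}
    - {"dx": 0,"dy": 0,"dz": 0,"rx": 0,"ry": 0,"rz": 0,"hand": -1}
    - {"dx": 0,"dy": 0,"dz": 0,"rx": 0,"ry": 0,"rz": 0,"hand": -1}

```text
time_s: 6.45
tcp_pos: [0.55, 0.2046, 0.0912]
tool_rot: [[-0.118, 0.993, 0.002], [0.993, 0.118, 0.0], [0.0, 0.002, -1.0]]
ft_force: [-3.5, -0.2, 7.8]
finger_gap: 0.51
grasp_force: 50.9
```

Request:
step_arm:
  steps:
    - {"dx": 0,"dy": 0,"dz": -0.02,"rx": 0,"ry": 0,"rz": 0,"hand": -1}
    - {"dx": 0,"dy": 0,"dz": -0.04,"rx": 0,"ry": 0,"rz": 0,"hand": -1}
    - {"dx": 0,"dy": 0,"dz": -0.05,"rx": 0,"ry": 0,"rz": 0,"hand": -1}
    - {"dx": 0,"dy": 0,"dz": -0.05,"rx": 0,"ry": 0,"rz": 0,"hand": -1}
    - {"dx": 0,"dy": 0,"dz": -0.03,"rx": 0,"ry": 0,"rz": 0.143,"hand": -1}

```text
time_s: 6.95
tcp_pos: [0.5499, 0.2045, 0.2838]
tool_rot: [[0.027, 1.0, 0.005], [1.0, -0.027, 0.001], [0.001, 0.005, -1.0]]
ft_force: [1.2, 0.4, -4.4]
finger_gap: 0.511
grasp_force: 53.3
```

Request:
step_arm:
  steps:
    - {"dx": -0.025,"dy": 0,"dz": 0,"rx": 0,"ry": 0,"rz": 0,"hand": -1}
    - {"dx": -0.045,"dy": -0.005,"dz": 0,"rx": 0,"ry": 0,"rz": 0,"hand": -1}
    - {"dx": -0.045,"dy": -0.005,"dz": 0,"rx": 0,"ry": 0,"rz": 0,"hand": -1}
    - {"dx": -0.045,"dy": -0.005,"dz": 0,"rx": 0,"ry": 0,"rz": 0,"hand": -1}
    - {"dx": -0.045,"dy": -0.005,"dz": 0,"rx": 0,"ry": 0,"rz": 0,"hand": -1}

```text
time_s: 7.45
tcp_pos: [0.5238, -0.0015, 0.2795]
tool_rot: [[0.025, 1.0, -0.0], [1.0, -0.025, 0.0], [0.0, -0.0, -1.0]]
ft_force: [2.2, -0.0, -4.6]
finger_gap: 0.511
grasp_force: 53.1
```

Request:
step_arm:
  steps:
    - {"dx": -0.045,"dy": -0.005,"dz": 0,"rx": 0,"ry": 0,"rz": 0,"hand": -1}
    - {"dx": -0.045,"dy": -0.005,"dz": 0,"rx": 0,"ry": 0,"rz": 0,"hand": -1}
    - {"dx": -0.045,"dy": -0.005,"dz": 0,"rx": 0,"ry": 0,"rz": 0,"hand": -1}
    - {"dx": -0.045,"dy": -0.005,"dz": 0,"rx": 0,"ry": 0,"rz": 0,"hand": -1}
    - {"dx": -0.045,"dy": -0.005,"dz": 0,"rx": 0,"ry": 0,"rz": 0,"hand": -1}

```text
time_s: 7.95
tcp_pos: [0.4932, -0.2259, 0.2795]
tool_rot: [[0.025, 1.0, -0.0], [1.0, -0.025, 0.0], [0.0, -0.0, -1.0]]
ft_force: [0.1, 0.0, -4.7]
finger_gap: 0.509
grasp_force: 53.1
```

Request:
step_arm:
  steps:
    - {"dx": -0.045,"dy": 0,"dz": 0,"rx": 0,"ry": 0,"rz": 0,"hand": -1}
    - {"dx": -0.045,"dy": 0,"dz": 0,"rx": 0,"ry": 0,"rz": 0,"hand": -1}
    - {"dx": -0.03,"dy": 0,"dz": 0,"rx": 0,"ry": 0,"rz": 0,"hand": -1}
    - {"dx": -0.018,"dy": 0,"dz": 0,"rx": 0,"ry": 0,"rz": 0,"hand": -1}
    - {"dx": 0,"dy": 0,"dz": 0,"rx": 0,"ry": 0,"rz": 0,"hand": -1}

```text
time_s: 8.45
tcp_pos: [0.4897, -0.3643, 0.2785]
tool_rot: [[0.028, 1.0, -0.001], [1.0, -0.028, 0.0], [0.0, -0.001, -1.0]]
ft_force: [0.1, 1.1, -4.7]
finger_gap: 0.51
grasp_force: 53.2
```

```bash
python3 - <<'E'
from h import *
s=ctrl.read_state(); print(s["time_s"],s["tcp_pos"],s["finger_gap"],s["ft_force"])
c=ctrl.calibration("wrist"); im=ctrl.camera("wrist").copy()
for P,k in [((.4903,-.3645),(255,0,0)),((.492,-.2941),(0,255,0)),((.4938,-.2237),(0,0,255))]:
    for r in [.0295,.0185]:
        pts=[proj(c,[P[0]+r*np.cos(a),P[1]+r*np.sin(a),.068]) for a in np.linspace(0,6.28,40)]
        cv2.polylines(im,[np.int32(np.array(pts)*8)],True,k,1,cv2.LINE_AA,3)
cv2.imwrite("pics/w5.png",cv2.resize(im[:,160:480,::-1],None,fx=1.5,fy=1.5,interpolation=cv2.INTER_CUBIC))
E
```

```text
8.45 [ 0.4897203  -0.36430244  0.27851461] 0.5100439656647076 [ 0.05980494  1.13541911 -4.7095752 ]
```

View pics/w5.png

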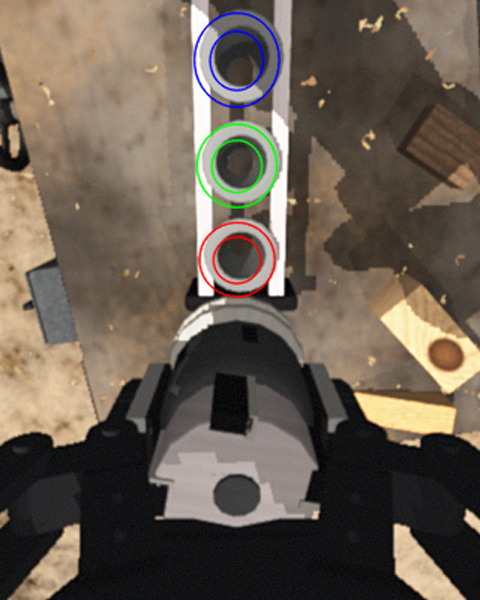

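```bash
python3 - <<'E'
from h import *
c=ctrl.calibration("wrist"); s=ctrl.read_state()
print(onz(c,160+237/1.5,494/1.5,.3335)-s["tcp_pos"][:2])
im=ctrl.camera("wrist")
P=rings(im,c,[(320.7,171.3),(320.7,109)],.068,15)
for u,v in [(241,257),(241,163),(239,57)]: print(onz(c,160+u/1.5,v/1.5,.068).round(4))
E
```

```text
[ 0.00081616 -0.00025898]
[320.  171.8] 16.0 [ 0.4935 -0.3612]
none 320.7 109
[ 0.4943 -0.3607]
[ 0.4959 -0.2903]
[ 0.4961 -0.2198]
```

Request:
step_arm:
  steps:
    - {"dx": 0.0015,"dy": 0.0023,"dz": 0.04,"rx": 0,"ry": 0,"rz": 0,"hand": -1}
    - {"dx": 0,"dy": 0,"dz": 0.045,"rx": 0,"ry": 0,"rz": 0,"hand": -1}
    - {"dx": 0,"dy": 0,"dz": 0.035,"rx": 0,"ry": 0,"rz": 0,"hand": -1}
    - {"dx": 0,"dy": 0,"dz": 0.02,"rx": 0,"ry": 0,"rz": 0,"hand": -1}
    - {"dx": 0,"dy": 0,"dz": 0.02,"rx": 0,"ry": 0,"rz": 0,"hand": -1}

```text
time_s: 9.05
tcp_pos: [0.493, -0.3593, 0.1185]
tool_rot: [[0.024, 1.0, -0.0], [1.0, -0.024, 0.001], [0.001, -0.0, -1.0]]
ft_force: [-0.1, 0.0, -4.3]
finger_gap: 0.511
grasp_force: 53.0
```

Request:
step_arm:
  steps:
    - {"dx": 0,"dy": 0,"dz": 0.01,"rx": 0,"ry": 0,"rz": 0,"hand": -1}
    - {"dx": 0,"dy": 0,"dz": 0,"rx": 0,"ry": 0,"rz": 0,"hand": -1}

```text
time_s: 9.25
tcp_pos: [0.4927, -0.3597, 0.1085]
tool_rot: [[0.024, 1.0, -0.001], [1.0, -0.024, 0.002], [0.002, -0.001, -1.0]]
ft_force: [0.0, 0.1, -4.6]
finger_gap: 0.508
grasp_force: 53.0
```

Request:
step_arm:
  steps:
    - {"dx": -0.002,"dy": -0.0005,"dz": 0.004,"rx": 0,"ry": 0,"rz": 0,"hand": -1}
    - {"dx": 0,"dy": 0,"dz": 0.005,"rx": 0,"ry": 0,"rz": 0,"hand": -1}
    - {"dx": 0,"dy": 0,"dz": 0.003,"rx": 0,"ry": 0,"rz": 0,"hand": -1}

```text
time_s: 9.55
tcp_pos: [0.4924, -0.3629, 0.0974]
tool_rot: [[0.025, 1.0, 0.0], [1.0, -0.025, -0.0], [-0.0, 0.0, -1.0]]
ft_force: [0.4, 0.6, -4.3]
finger_gap: 0.505
grasp_force: 53.1
```

Request:
step_arm:
  steps:
    - {"dx": 0,"dy": 0,"dz": 0.003,"rx": 0,"ry": 0,"rz": 0,"hand": -1}
    - {"dx": 0,"dy": 0,"dz": 0.002,"rx": 0,"ry": 0,"rz": 0,"hand": -1}
    - {"dx": 0,"dy": 0,"dz": 0,"rx": 0,"ry": 0,"rz": 0,"hand": -1}

```text
time_s: 9.85
tcp_pos: [0.4922, -0.3627, 0.092]
tool_rot: [[0.025, 1.0, -0.0], [1.0, -0.025, 0.0], [0.0, -0.0, -1.0]]
ft_force: [-0.4, 0.1, -4.3]
finger_gap: 0.511
grasp_force: 53.1
```

Request:
step_arm:
  steps:
    - {"dx": 0,"dy": 0,"dz": 0.001,"rx": 0,"ry": 0,"rz": 0,"hand": -1}
    - {"dx": 0,"dy": 0,"dz": 0.001,"rx": 0,"ry": 0,"rz": 0,"hand": -1}
    - {"dx": 0,"dy": 0,"dz": 0,"rx": 0,"ry": 0,"rz": 0,"hand": -1}

```text
time_s: 10.15
tcp_pos: [0.4924, -0.3629, 0.0913]
tool_rot: [[0.025, 1.0, 0.001], [1.0, -0.025, -0.001], [-0.001, 0.001, -1.0]]
ft_force: [-2.8, 2.2, 3.3]
finger_gap: 0.507
grasp_force: 54.0
```

Request:
step_arm:
  steps:
    - {"dx": 0,"dy": 0,"dz": 0.001,"rx": 0,"ry": 0,"rz": 0,"hand": -1}
    - {"dx": 0,"dy": 0,"dz": 0,"rx": 0,"ry": 0,"rz": 0,"hand": -1}

```text
time_s: 10.35
tcp_pos: [0.4924, -0.363, 0.0912]
tool_rot: [[0.025, 1.0, 0.001], [1.0, -0.025, -0.001], [-0.001, 0.001, -1.0]]
ft_force: [-5.3, 4.9, 12.2]
finger_gap: 0.511
grasp_force: 55.0
```

Request:
step_arm:
  steps:
    - {"dx": 0,"dy": 0,"dz": -0.001,"rx": 0,"ry": 0,"rz": 0,"hand": 1}
    - {"dx": 0,"dy": 0,"dz": 0,"rx": 0,"ry": 0,"rz": 0,"hand": 1}
    - {"dx": 0,"dy": 0,"dz": 0,"rx": 0,"ry": 0,"rz": 0,"hand": 1}
    - {"dx": 0,"dy": 0,"dz": 0,"rx": 0,"ry": 0,"rz": 0,"hand": 1}
    - {"dx": 0,"dy": 0,"dz": 0,"rx": 0,"ry": 0,"rz": 0,"hand": 1}

```text
time_s: 10.85
tcp_pos: [0.4923, -0.3628, 0.0902]
tool_rot: [[0.025, 1.0, -0.0], [1.0, -0.025, 0.0], [0.0, -0.0, -1.0]]
ft_force: [-0.3, 0.3, 0.3]
finger_gap: 1.003
grasp_force: 0.0
```

Request:
step_arm:
  steps:
    - {"dx": 0,"dy": 0,"dz": -0.02,"rx": 0,"ry": 0,"rz": 0,"hand": 1}
    - {"dx": 0,"dy": 0,"dz": -0.04,"rx": 0,"ry": 0,"rz": 0,"hand": 1}
    - {"dx": 0,"dy": 0,"dz": -0.05,"rx": 0,"ry": 0,"rz": 0,"hand": 1}
    - {"dx": 0,"dy": 0,"dz": -0.05,"rx": 0,"ry": 0,"rz": 0,"hand": 1}
    - {"dx": 0,"dy": 0,"dz": -0.03,"rx": 0,"ry": 0,"rz": 0,"hand": 1}

```text
time_s: 11.35
tcp_pos: [0.4926, -0.3631, 0.2846]
tool_rot: [[0.025, 1.0, 0.004], [1.0, -0.025, -0.004], [-0.004, 0.004, -1.0]]
ft_force: [0.3, -0.2, 0.4]
finger_gap: 1.001
grasp_force: 0.0
```

```bash
python3 - <<'E'
from h import *
s=ctrl.read_state(); print(s["time_s"],s["tcp_pos"],s["finger_gap"],s["ft_force"])
c=ctrl.calibration("wrist"); im=ctrl.camera("wrist").copy()
for P,k in [((.4924,-.363),(255,0,0)),((.494,-.2925),(0,255,0)),((.4955,-.222),(0,0,255))]:
    for z,r in ([(.068,.0295),(.146,.0195)] if k[0] else [(.068,.0295),(.068,.0185)]):
        pts=[proj(c,[P[0]+r*np.cos(a),P[1]+r*np.sin(a),z]) for a in np.linspace(0,6.28,40)]
        cv2.polylines(im,[np.int32(np.array(pts)*8)],True,k,1,cv2.LINE_AA,3)
cv2.imwrite("pics/w6.png",cv2.resize(im[:280,200:440,::-1],None,fx=2,fy=2,interpolation=cv2.INTER_CUBIC))
E
```

```text
11.35 [ 0.49263749 -0.36309413  0.28463697] 1.0008610761118442 [ 0.27059734 -0.15162781  0.35858875]
```

View pics/w6.png

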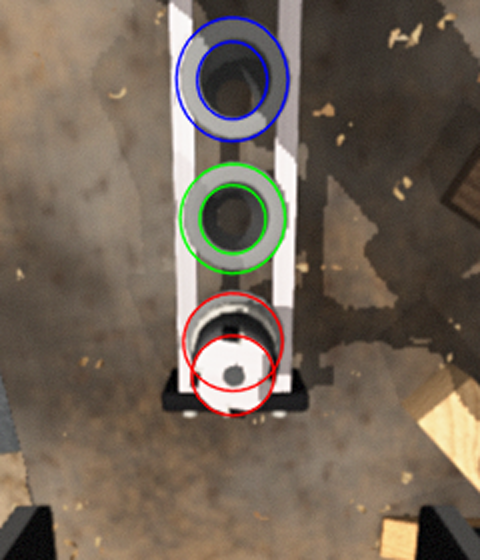

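The head stands upright in the right-hand pot, and the circles fit all the pots. Next is the spiral.

Request:
step_arm:
  steps:
    - {"dx": 0.03,"dy": 0,"dz": 0,"rx": 0,"ry": 0,"rz": 0,"hand": 1}
    - {"dx": 0.048,"dy": 0.0035,"dz": 0,"rx": 0,"ry": 0,"rz": 0,"hand": 1}
    - {"dx": 0.048,"dy": 0.0035,"dz": 0,"rx": 0,"ry": 0,"rz": 0,"hand": 1}
    - {"dx": 0.048,"dy": 0.0035,"dz": 0,"rx": 0,"ry": 0,"rz": 0,"hand": 1}
    - {"dx": 0.048,"dy": 0.0035,"dz": 0,"rx": 0,"ry": 0,"rz": 0,"hand": 1}

```text
time_s: 11.9
tcp_pos: [0.5116, -0.1394, 0.28]
tool_rot: [[0.025, 1.0, -0.0], [1.0, -0.025, 0.0], [0.0, -0.0, -1.0]]
ft_force: [0.4, 0.3, 0.5]
finger_gap: 0.997
grasp_force: 0.0
```

Request:
step_arm:
  steps:
    - {"dx": 0.048,"dy": 0.0035,"dz": 0,"rx": 0,"ry": 0,"rz": 0,"hand": 1}
    - {"dx": 0.048,"dy": 0.0035,"dz": 0,"rx": 0,"ry": 0,"rz": 0,"hand": 1}
    - {"dx": 0.048,"dy": 0.0035,"dz": 0,"rx": 0,"ry": 0,"rz": 0,"hand": 1}
    - {"dx": 0.048,"dy": 0.0035,"dz": 0,"rx": 0,"ry": 0,"rz": 0,"hand": 1}
    - {"dx": 0.048,"dy": 0.0035,"dz": 0,"rx": 0,"ry": 0,"rz": 0,"hand": 1}

```text
time_s: 12.4
tcp_pos: [0.5351, 0.1003, 0.2801]
tool_rot: [[0.025, 1.0, 0.0], [1.0, -0.025, -0.0], [-0.0, 0.0, -1.0]]
ft_force: [0.5, 0.2, 0.4]
finger_gap: 0.999
grasp_force: 0.0
```

Request:
step_arm:
  steps:
    - {"dx": 0.048,"dy": 0.0035,"dz": 0,"rx": 0,"ry": 0,"rz": 0,"hand": 1}
    - {"dx": 0.048,"dy": 0,"dz": 0,"rx": 0,"ry": 0,"rz": 0,"hand": 1}
    - {"dx": 0.032,"dy": 0,"dz": 0,"rx": 0,"ry": 0,"rz": 0,"hand": 1}
    - {"dx": 0,"dy": 0,"dz": 0,"rx": 0,"ry": 0,"rz": -0.135,"hand": 1}
    - {"dx": 0,"dy": 0,"dz": 0,"rx": 0,"ry": 0,"rz": 0,"hand": 1}

```text
time_s: 12.9
tcp_pos: [0.5418, 0.2269, 0.2797]
tool_rot: [[-0.113, 0.994, -0.001], [0.994, 0.113, -0.0], [-0.0, -0.001, -1.0]]
ft_force: [-0.4, -0.7, -0.7]
finger_gap: 0.999
grasp_force: 0.0
```

```bash
python3 - <<'E'
from h import *
s=ctrl.read_state(); print(s["time_s"],s["tcp_pos"],s["tool_rot"][0])
c=ctrl.calibration("wrist"); im=ctrl.camera("wrist").copy()
for P,k in [((.543,.2745),(255,0,0)),((.535,.3435),(0,255,0)),((.527,.413),(0,0,255))]:
    for z,r in [(.068,.0295),(.122,.0205)]:
        pts=[proj(c,[P[0]+r*np.cos(a),P[1]+r*np.sin(a),z]) for a in np.linspace(0,6.28,40)]
        cv2.polylines(im,[np.int32(np.array(pts)*8)],True,k,1,cv2.LINE_AA,3)
cv2.imwrite("pics/w7.png",cv2.resize(im[:280,200:440,::-1],None,fx=2,fy=2,interpolation=cv2.INTER_CUBIC))
E
```

```text
12.9 [0.54182155 0.22693624 0.27971564] [-1.12754897e-01  9.93622647e-01 -6.07801557e-04]
```

View pics/w7.png

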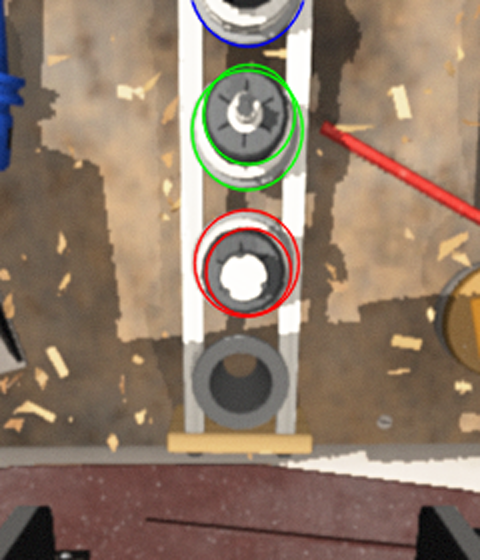

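The stand's right pot is now empty, with spiral at crop (245,272), drill (246,112) and vee above it. I'm still 47 mm short of the spiral, so I'll move there and grip it.

Request:
step_arm:
  steps:
    - {"dx": 0.0235,"dy": 0.003,"dz": 0,"rx": 0,"ry": 0,"rz": 0,"hand": 1}
    - {"dx": 0.0235,"dy": 0.003,"dz": 0,"rx": 0,"ry": 0,"rz": 0,"hand": 1}
    - {"dx": 0,"dy": 0,"dz": 0.02,"rx": 0,"ry": 0,"rz": 0,"hand": 1}
    - {"dx": 0,"dy": 0,"dz": 0,"rx": 0,"ry": 0,"rz": 0,"hand": 1}

```text
time_s: 13.35
tcp_pos: [0.5422, 0.2729, 0.2579]
tool_rot: [[-0.107, 0.994, -0.004], [0.994, 0.107, -0.001], [-0.001, -0.004, -1.0]]
ft_force: [0.0, -0.8, -0.4]
finger_gap: 0.999
grasp_force: 0.0
```

```bash
python3 - <<'E'
from h import *
s=ctrl.read_state(); print(s["time_s"],s["tcp_pos"])
c=ctrl.calibration("wrist"); im=ctrl.camera("wrist")
for l in ["tool_spiral","tool_drill"]: print(l,[np.round(d["box"]) for d in ctrl.look_for("wrist",l)])
p=proj(c,[.543,.2745,.148]); print(p)
g=(im.min(2)>200).astype(np.uint8)
n,_,st,ce=cv2.connectedComponentsWithStats(g)
for i in range(1,n):
    if np.hypot(*(ce[i]-p))<25 and st[i,4]>60: print(ce[i],st[i],onz(c,*ce[i],.148).round(4))
P=rings(im,c,[p],.122,20)
E
```

```text
13.35 [0.5421948  0.27286349 0.25789067]
tool_spiral [array([293., 152.,  49.,  54.])]
tool_drill [array([162.,  17.,  40., 129.]), array([292.,  84.,  53.,  49.])]
(np.float64(318.5452275021814), np.float64(194.82712047807442))
[314.93532338 190.3880597 ] [305 184  22  13 201] [0.5395 0.2781]
[316.5 177.9] 22.6 [0.5401 0.2833]
```

Request:
step_arm:
  steps:
    - {"dx": 0,"dy": -0.0005,"dz": 0.045,"rx": 0,"ry": 0,"rz": 0,"hand": 1}
    - {"dx": 0,"dy": 0,"dz": 0.045,"rx": 0,"ry": 0,"rz": 0,"hand": 1}
    - {"dx": 0,"dy": 0,"dz": 0.045,"rx": 0,"ry": 0,"rz": 0,"hand": 1}
    - {"dx": 0,"dy": 0,"dz": 0.035,"rx": 0,"ry": 0,"rz": 0,"hand": 1}
    - {"dx": 0,"dy": 0,"dz": 0,"rx": 0,"ry": 0,"rz": 0,"hand": 1}

```text
time_s: 14.0
tcp_pos: [0.5406, 0.2723, 0.0868]
tool_rot: [[-0.108, 0.994, -0.007], [0.994, 0.108, -0.002], [-0.001, -0.007, -1.0]]
ft_force: [0.2, 0.0, 1.0]
finger_gap: 1.004
grasp_force: 0.0
```

Request:
step_arm:
  steps:
    - {"dx": 0,"dy": 0,"dz": 0,"rx": 0,"ry": 0,"rz": 0,"hand": -1}
    - {"dx": 0,"dy": 0,"dz": 0,"rx": 0,"ry": 0,"rz": 0,"hand": -1}
    - {"dx": 0,"dy": 0,"dz": 0,"rx": 0,"ry": 0,"rz": 0,"hand": -1}
    - {"dx": 0,"dy": 0,"dz": 0,"rx": 0,"ry": 0,"rz": 0,"hand": -1}
    - {"dx": 0,"dy": 0,"dz": 0,"rx": 0,"ry": 0,"rz": 0,"hand": -1}

```text
time_s: 14.5
tcp_pos: [0.5428, 0.2737, 0.0928]
tool_rot: [[-0.11, 0.994, 0.002], [0.994, 0.11, 0.001], [0.0, 0.002, -1.0]]
ft_force: [-3.7, -1.3, 10.2]
finger_gap: 0.471
grasp_force: 50.1
```

Request:
step_arm:
  steps:
    - {"dx": 0,"dy": 0,"dz": -0.02,"rx": 0,"ry": 0,"rz": 0,"hand": -1}
    - {"dx": 0,"dy": 0,"dz": -0.04,"rx": 0,"ry": 0,"rz": 0,"hand": -1}
    - {"dx": 0,"dy": 0,"dz": -0.05,"rx": 0,"ry": 0,"rz": 0,"hand": -1}
    - {"dx": 0,"dy": 0,"dz": -0.05,"rx": 0,"ry": 0,"rz": 0,"hand": -1}
    - {"dx": 0,"dy": 0,"dz": -0.03,"rx": 0,"ry": 0,"rz": 0.135,"hand": -1}

```text
time_s: 15.0
tcp_pos: [0.5426, 0.2736, 0.2852]
tool_rot: [[0.027, 1.0, 0.005], [1.0, -0.027, 0.002], [0.002, 0.005, -1.0]]
ft_force: [-0.4, -0.1, -5.6]
finger_gap: 0.471
grasp_force: 52.6
```

Request:
step_arm:
  steps:
    - {"dx": -0.025,"dy": 0,"dz": 0,"rx": 0,"ry": 0,"rz": 0,"hand": -1}
    - {"dx": -0.047,"dy": -0.0035,"dz": 0,"rx": 0,"ry": 0,"rz": 0,"hand": -1}
    - {"dx": -0.047,"dy": -0.0035,"dz": 0,"rx": 0,"ry": 0,"rz": 0,"hand": -1}
    - {"dx": -0.047,"dy": -0.0035,"dz": 0,"rx": 0,"ry": 0,"rz": 0,"hand": -1}
    - {"dx": -0.047,"dy": -0.0035,"dz": 0,"rx": 0,"ry": 0,"rz": 0,"hand": -1}

```text
time_s: 15.5
tcp_pos: [0.5222, 0.0592, 0.2807]
tool_rot: [[0.025, 1.0, 0.0], [1.0, -0.025, -0.0], [-0.0, 0.0, -1.0]]
ft_force: [1.4, -0.6, -4.9]
finger_gap: 0.474
grasp_force: 52.5
```

Request:
step_arm:
  steps:
    - {"dx": -0.047,"dy": -0.0035,"dz": 0,"rx": 0,"ry": 0,"rz": 0,"hand": -1}
    - {"dx": -0.047,"dy": -0.0035,"dz": 0,"rx": 0,"ry": 0,"rz": 0,"hand": -1}
    - {"dx": -0.047,"dy": -0.0035,"dz": 0,"rx": 0,"ry": 0,"rz": 0,"hand": -1}
    - {"dx": -0.047,"dy": -0.0035,"dz": 0,"rx": 0,"ry": 0,"rz": 0,"hand": -1}
    - {"dx": -0.047,"dy": -0.0035,"dz": 0,"rx": 0,"ry": 0,"rz": 0,"hand": -1}

```text
time_s: 16.0
tcp_pos: [0.4989, -0.1753, 0.2808]
tool_rot: [[0.025, 1.0, 0.0], [1.0, -0.025, -0.0], [-0.0, 0.001, -1.0]]
ft_force: [1.6, 0.3, -4.8]
finger_gap: 0.474
grasp_force: 52.5
```

Request:
step_arm:
  steps:
    - {"dx": -0.047,"dy": -0.0035,"dz": 0,"rx": 0,"ry": 0,"rz": 0,"hand": -1}
    - {"dx": -0.047,"dy": 0,"dz": 0,"rx": 0,"ry": 0,"rz": 0,"hand": -1}
    - {"dx": -0.0254,"dy": 0,"dz": 0,"rx": 0,"ry": 0,"rz": 0,"hand": -1}
    - {"dx": 0,"dy": 0,"dz": 0,"rx": 0,"ry": 0,"rz": 0,"hand": -1}
    - {"dx": 0,"dy": 0,"dz": 0,"rx": 0,"ry": 0,"rz": 0,"hand": -1}

```text
time_s: 16.5
tcp_pos: [0.4929, -0.2928, 0.2803]
tool_rot: [[0.026, 1.0, -0.0], [1.0, -0.026, 0.001], [0.001, -0.0, -1.0]]
ft_force: [0.2, -0.2, -4.6]
finger_gap: 0.472
grasp_force: 52.5
```

```bash
python3 - <<'E'
from h import *
s=ctrl.read_state(); print(s["time_s"],s["tcp_pos"])
c=ctrl.calibration("wrist"); im=ctrl.camera("wrist"); cv2.imwrite("pics/w8.png",im[:,:,::-1])
z=s["tcp_pos"][2]-.0928+.148; p=proj(c,[*s["tcp_pos"][:2],z]); print(p, proj(c,[*(np.array(s["tcp_pos"])[:2]+[0,.01]),z]))
cv2.imwrite("pics/w8c.png",cv2.resize(im[120:400,180:460,::-1],None,fx=2,fy=2))
E
```

```text
16.5 [ 0.49294279 -0.2927783   0.2802757 ]
(np.float64(315.76703789719556), np.float64(329.66653071587837)) (np.float64(314.9804549952239), np.float64(304.61401920590885))
```

View pics/w8c.png

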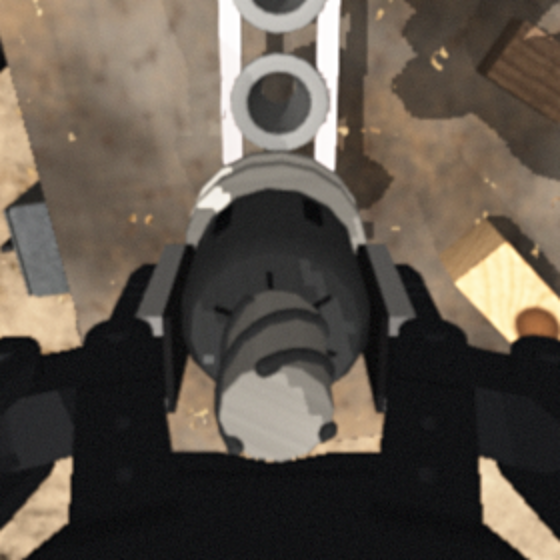

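The spiral is held upright, about 1 mm ahead of centre. Now lowering it.

Request:
step_arm:
  steps:
    - {"dx": -0.0008,"dy": 0.0006,"dz": 0.04,"rx": 0,"ry": 0,"rz": 0,"hand": -1}
    - {"dx": 0,"dy": 0,"dz": 0.045,"rx": 0,"ry": 0,"rz": 0,"hand": -1}
    - {"dx": 0,"dy": 0,"dz": 0.035,"rx": 0,"ry": 0,"rz": 0,"hand": -1}
    - {"dx": 0,"dy": 0,"dz": 0.03,"rx": 0,"ry": 0,"rz": 0,"hand": -1}
    - {"dx": 0,"dy": 0,"dz": 0.02,"rx": 0,"ry": 0,"rz": 0,"hand": -1}

```text
time_s: 17.05
tcp_pos: [0.4935, -0.2918, 0.1085]
tool_rot: [[0.023, 1.0, -0.002], [1.0, -0.023, 0.002], [0.002, -0.002, -1.0]]
ft_force: [-0.4, 0.0, -4.6]
finger_gap: 0.477
grasp_force: 52.4
```

Request:
step_arm:
  steps:
    - {"dx": 0,"dy": 0,"dz": 0.006,"rx": 0,"ry": 0,"rz": 0,"hand": -1}
    - {"dx": 0,"dy": 0,"dz": 0.005,"rx": 0,"ry": 0,"rz": 0,"hand": -1}
    - {"dx": 0,"dy": 0,"dz": 0.003,"rx": 0,"ry": 0,"rz": 0,"hand": -1}
    - {"dx": 0,"dy": 0,"dz": 0,"rx": 0,"ry": 0,"rz": 0,"hand": -1}

```text
time_s: 17.45
tcp_pos: [0.4941, -0.2937, 0.097]
tool_rot: [[0.025, 1.0, 0.001], [1.0, -0.025, -0.001], [-0.001, 0.001, -1.0]]
ft_force: [0.4, 0.9, -5.0]
finger_gap: 0.474
grasp_force: 52.4
```

Request:
step_arm:
  steps:
    - {"dx": 0,"dy": 0,"dz": 0.0015,"rx": 0,"ry": 0,"rz": 0,"hand": -1}
    - {"dx": 0,"dy": 0,"dz": 0.0015,"rx": 0,"ry": 0,"rz": 0,"hand": -1}
    - {"dx": 0,"dy": 0,"dz": 0,"rx": 0,"ry": 0,"rz": 0,"hand": -1}

```text
time_s: 17.75
tcp_pos: [0.4937, -0.2937, 0.0933]
tool_rot: [[0.025, 1.0, -0.0], [1.0, -0.025, 0.0], [0.0, -0.0, -1.0]]
ft_force: [0.4, -0.2, -4.2]
finger_gap: 0.471
grasp_force: 52.4
```

Request:
step_arm:
  steps:
    - {"dx": 0,"dy": 0,"dz": 0.001,"rx": 0,"ry": 0,"rz": 0,"hand": -1}
    - {"dx": 0,"dy": 0,"dz": 0.001,"rx": 0,"ry": 0,"rz": 0,"hand": -1}
    - {"dx": 0,"dy": 0,"dz": 0,"rx": 0,"ry": 0,"rz": 0,"hand": -1}

```text
time_s: 18.05
tcp_pos: [0.4939, -0.2939, 0.0928]
tool_rot: [[0.025, 1.0, 0.001], [1.0, -0.025, -0.001], [-0.001, 0.001, -1.0]]
ft_force: [-5.5, 3.6, 7.6]
finger_gap: 0.476
grasp_force: 53.8
```

Request:
step_arm:
  steps:
    - {"dx": 0,"dy": 0,"dz": 0.0005,"rx": 0,"ry": 0,"rz": 0,"hand": -1}
    - {"dx": 0,"dy": 0,"dz": 0,"rx": 0,"ry": 0,"rz": 0,"hand": -1}

```text
time_s: 18.25
tcp_pos: [0.4939, -0.2938, 0.0928]
tool_rot: [[0.025, 1.0, 0.001], [1.0, -0.025, -0.001], [-0.001, 0.001, -1.0]]
ft_force: [-5.3, 4.2, 11.9]
finger_gap: 0.469
grasp_force: 54.3
```

Request:
step_arm:
  steps:
    - {"dx": 0,"dy": 0,"dz": -0.001,"rx": 0,"ry": 0,"rz": 0,"hand": 1}
    - {"dx": 0,"dy": 0,"dz": 0,"rx": 0,"ry": 0,"rz": 0,"hand": 1}
    - {"dx": 0,"dy": 0,"dz": 0,"rx": 0,"ry": 0,"rz": 0,"hand": 1}
    - {"dx": 0,"dy": 0,"dz": 0,"rx": 0,"ry": 0,"rz": 0,"hand": 1}
    - {"dx": 0,"dy": 0,"dz": 0,"rx": 0,"ry": 0,"rz": 0,"hand": 1}

```text
time_s: 18.75
tcp_pos: [0.4938, -0.2937, 0.0917]
tool_rot: [[0.025, 1.0, -0.0], [1.0, -0.025, 0.0], [0.0, -0.0, -1.0]]
ft_force: [0.9, -0.4, -0.6]
finger_gap: 0.999
grasp_force: 0.0
```

Request:
step_arm:
  steps:
    - {"dx": 0,"dy": 0,"dz": -0.02,"rx": 0,"ry": 0,"rz": 0,"hand": 1}
    - {"dx": 0,"dy": 0,"dz": -0.04,"rx": 0,"ry": 0,"rz": 0,"hand": 1}
    - {"dx": 0,"dy": 0,"dz": -0.05,"rx": 0,"ry": 0,"rz": 0,"hand": 1}
    - {"dx": 0,"dy": 0,"dz": -0.05,"rx": 0,"ry": 0,"rz": 0,"hand": 1}
    - {"dx": 0,"dy": 0,"dz": -0.03,"rx": 0,"ry": 0,"rz": 0,"hand": 1}

```text
time_s: 19.25
tcp_pos: [0.4941, -0.294, 0.286]
tool_rot: [[0.025, 1.0, 0.004], [1.0, -0.025, -0.003], [-0.003, 0.004, -1.0]]
ft_force: [-0.0, 0.3, 1.0]
finger_gap: 1.004
grasp_force: 0.0
```

Request:
step_arm:
  steps:
    - {"dx": 0.03,"dy": 0,"dz": 0,"rx": 0,"ry": 0,"rz": 0,"hand": 1}
    - {"dx": 0.048,"dy": 0.0025,"dz": 0,"rx": 0,"ry": 0,"rz": 0,"hand": 1}
    - {"dx": 0.048,"dy": 0.0025,"dz": 0,"rx": 0,"ry": 0,"rz": 0,"hand": 1}
    - {"dx": 0.048,"dy": 0.0025,"dz": 0,"rx": 0,"ry": 0,"rz": 0,"hand": 1}
    - {"dx": 0.048,"dy": 0.0025,"dz": 0,"rx": 0,"ry": 0,"rz": 0,"hand": 1}

```text
time_s: 19.75
tcp_pos: [0.5091, -0.0702, 0.2819]
tool_rot: [[0.025, 1.0, 0.0], [1.0, -0.025, -0.0], [-0.0, 0.0, -1.0]]
ft_force: [0.6, 0.1, 0.4]
finger_gap: 1.002
grasp_force: 0.0
```

Request:
step_arm:
  steps:
    - {"dx": 0.048,"dy": 0.0025,"dz": 0,"rx": 0,"ry": 0,"rz": 0,"hand": 1}
    - {"dx": 0.048,"dy": 0.0025,"dz": 0,"rx": 0,"ry": 0,"rz": 0,"hand": 1}
    - {"dx": 0.048,"dy": 0.0025,"dz": 0,"rx": 0,"ry": 0,"rz": 0,"hand": 1}
    - {"dx": 0.048,"dy": 0.0025,"dz": 0,"rx": 0,"ry": 0,"rz": 0,"hand": 1}
    - {"dx": 0.048,"dy": 0.0025,"dz": 0,"rx": 0,"ry": 0,"rz": 0,"hand": 1}

```text
time_s: 20.25
tcp_pos: [0.5276, 0.1696, 0.2819]
tool_rot: [[0.025, 1.0, 0.0], [1.0, -0.025, -0.0], [-0.0, 0.0, -1.0]]
ft_force: [1.0, -1.4, -0.2]
finger_gap: 1.003
grasp_force: 0.0
```

Request:
step_arm:
  steps:
    - {"dx": 0.048,"dy": 0.0025,"dz": 0,"rx": 0,"ry": 0,"rz": 0,"hand": 1}
    - {"dx": 0.048,"dy": 0,"dz": 0,"rx": 0,"ry": 0,"rz": 0,"hand": 1}
    - {"dx": 0.048,"dy": 0,"dz": 0,"rx": 0,"ry": 0,"rz": 0,"hand": 1}
    - {"dx": 0.032,"dy": 0,"dz": 0,"rx": 0,"ry": 0,"rz": 0,"hand": 1}
    - {"dx": 0,"dy": 0,"dz": 0,"rx": 0,"ry": 0,"rz": -0.135,"hand": 1}

```text
time_s: 20.75
tcp_pos: [0.5338, 0.3472, 0.2808]
tool_rot: [[-0.115, 0.993, -0.001], [0.993, 0.115, 0.0], [0.001, -0.001, -1.0]]
ft_force: [-0.3, -0.8, 1.4]
finger_gap: 1.001
grasp_force: 0.0
```

Request:
step_arm:
  steps:
    - {"dx": 0,"dy": 0,"dz": 0,"rx": 0,"ry": 0,"rz": 0,"hand": 1}
    - {"dx": 0,"dy": 0,"dz": 0,"rx": 0,"ry": 0,"rz": 0,"hand": 1}

```text
time_s: 20.95
tcp_pos: [0.5348, 0.3431, 0.2818]
tool_rot: [[-0.106, 0.994, -0.0], [0.994, 0.106, -0.0], [-0.0, -0.0, -1.0]]
ft_force: [0.6, -0.5, -0.1]
finger_gap: 1.002
grasp_force: 0.0
```

```bash
python3 - <<'E'
from h import *
s=ctrl.read_state(); print(s["time_s"],s["tcp_pos"])
c=ctrl.calibration("wrist"); im=ctrl.camera("wrist").copy()
for P,k,h in [((.535,.3435),(255,0,0),.151),((.527,.413),(0,255,0),.149)]:
    for z,r in [(.068,.0295),(.122,.020),(h,.0045)]:
        pts=[proj(c,[P[0]+r*np.cos(a),P[1]+r*np.sin(a),z]) for a in np.linspace(0,6.28,40)]
        cv2.polylines(im,[np.int32(np.array(pts)*8)],True,k,1,cv2.LINE_AA,3)
cv2.imwrite("pics/w9.png",cv2.resize(im[20:270,220:420,::-1],None,fx=2.4,fy=2.4,interpolation=cv2.INTER_CUBIC))
E
```

```text
20.95 [0.53479897 0.34306788 0.28175804]
```

View pics/w9.png

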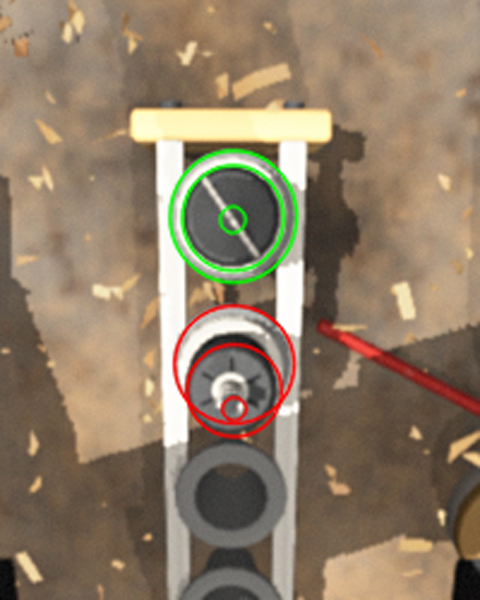

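Drill sits about 1.5 mm past its circle and vee is dead on. I've used up the picture views, so from here I go by the numbers.

Request:
step_arm:
  steps:
    - {"dx": 0.0015,"dy": 0,"dz": 0.045,"rx": 0,"ry": 0,"rz": 0,"hand": 1}
    - {"dx": 0,"dy": 0,"dz": 0.045,"rx": 0,"ry": 0,"rz": 0,"hand": 1}
    - {"dx": 0,"dy": 0,"dz": 0.045,"rx": 0,"ry": 0,"rz": 0,"hand": 1}
    - {"dx": 0,"dy": 0,"dz": 0.035,"rx": 0,"ry": 0,"rz": 0,"hand": 1}
    - {"dx": 0,"dy": 0,"dz": 0.021,"rx": 0,"ry": 0,"rz": 0,"hand": 1}

```text
time_s: 21.5
tcp_pos: [0.5337, 0.3437, 0.088]
tool_rot: [[-0.106, 0.994, -0.003], [0.994, 0.106, -0.001], [-0.001, -0.004, -1.0]]
ft_force: [-0.9, -0.2, 0.3]
finger_gap: 0.999
grasp_force: 0.0
```

Request:
step_arm:
  steps:
    - {"dx": 0,"dy": 0,"dz": 0,"rx": 0,"ry": 0,"rz": 0,"hand": 1}
    - {"dx": 0,"dy": 0,"dz": 0,"rx": 0,"ry": 0,"rz": 0,"hand": -1}
    - {"dx": 0,"dy": 0,"dz": 0,"rx": 0,"ry": 0,"rz": 0,"hand": -1}
    - {"dx": 0,"dy": 0,"dz": 0,"rx": 0,"ry": 0,"rz": 0,"hand": -1}
    - {"dx": 0,"dy": 0,"dz": 0,"rx": 0,"ry": 0,"rz": 0,"hand": -1}

```text
time_s: 22.0
tcp_pos: [0.5348, 0.3451, 0.0926]
tool_rot: [[-0.11, 0.994, 0.001], [0.994, 0.11, 0.001], [0.0, 0.001, -1.0]]
ft_force: [-3.0, -1.7, 6.9]
finger_gap: 0.448
grasp_force: 50.0
```

Request:
step_arm:
  steps:
    - {"dx": 0,"dy": 0,"dz": 0,"rx": 0,"ry": 0,"rz": 0,"hand": -1}
    - {"dx": 0,"dy": 0,"dz": 0,"rx": 0,"ry": 0,"rz": 0,"hand": -1}

```text
time_s: 22.2
tcp_pos: [0.5348, 0.3451, 0.0926]
tool_rot: [[-0.11, 0.994, 0.001], [0.994, 0.11, 0.001], [0.0, 0.002, -1.0]]
ft_force: [-3.4, -1.3, 8.1]
finger_gap: 0.45
grasp_force: 50.0
```

Request:
step_arm:
  steps:
    - {"dx": 0,"dy": 0,"dz": -0.02,"rx": 0,"ry": 0,"rz": 0,"hand": -1}
    - {"dx": 0,"dy": 0,"dz": -0.04,"rx": 0,"ry": 0,"rz": 0,"hand": -1}
    - {"dx": 0,"dy": 0,"dz": -0.05,"rx": 0,"ry": 0,"rz": 0,"hand": -1}
    - {"dx": 0,"dy": 0,"dz": -0.05,"rx": 0,"ry": 0,"rz": 0,"hand": -1}
    - {"dx": 0,"dy": 0,"dz": -0.03,"rx": 0,"ry": 0,"rz": 0.135,"hand": -1}

```text
time_s: 22.7
tcp_pos: [0.5347, 0.3451, 0.2853]
tool_rot: [[0.027, 1.0, 0.005], [1.0, -0.027, 0.002], [0.002, 0.005, -1.0]]
ft_force: [1.0, -0.2, -4.2]
finger_gap: 0.448
grasp_force: 51.9
```

Request:
step_arm:
  steps:
    - {"dx": -0.025,"dy": 0,"dz": 0,"rx": 0,"ry": 0,"rz": 0,"hand": -1}
    - {"dx": -0.047,"dy": -0.0026,"dz": 0,"rx": 0,"ry": 0,"rz": 0,"hand": -1}
    - {"dx": -0.047,"dy": -0.0026,"dz": 0,"rx": 0,"ry": 0,"rz": 0,"hand": -1}
    - {"dx": -0.047,"dy": -0.0026,"dz": 0,"rx": 0,"ry": 0,"rz": 0,"hand": -1}
    - {"dx": -0.047,"dy": -0.0026,"dz": 0,"rx": 0,"ry": 0,"rz": 0,"hand": -1}

```text
time_s: 23.2
tcp_pos: [0.518, 0.1306, 0.2808]
tool_rot: [[0.025, 1.0, -0.0], [1.0, -0.025, -0.0], [-0.0, -0.0, -1.0]]
ft_force: [1.1, -0.5, -3.9]
finger_gap: 0.451
grasp_force: 51.9
```

Request:
step_arm:
  steps:
    - {"dx": -0.047,"dy": -0.0026,"dz": 0,"rx": 0,"ry": 0,"rz": 0,"hand": -1}
    - {"dx": -0.047,"dy": -0.0026,"dz": 0,"rx": 0,"ry": 0,"rz": 0,"hand": -1}
    - {"dx": -0.047,"dy": -0.0026,"dz": 0,"rx": 0,"ry": 0,"rz": 0,"hand": -1}
    - {"dx": -0.047,"dy": -0.0026,"dz": 0,"rx": 0,"ry": 0,"rz": 0,"hand": -1}
    - {"dx": -0.047,"dy": -0.0026,"dz": 0,"rx": 0,"ry": 0,"rz": 0,"hand": -1}

```text
time_s: 23.7
tcp_pos: [0.4992, -0.104, 0.2809]
tool_rot: [[0.025, 1.0, -0.0], [1.0, -0.025, 0.0], [0.0, -0.0, -1.0]]
ft_force: [0.5, 0.4, -4.8]
finger_gap: 0.452
grasp_force: 51.9
```

Request:
step_arm:
  steps:
    - {"dx": -0.047,"dy": -0.0026,"dz": 0,"rx": 0,"ry": 0,"rz": 0,"hand": -1}
    - {"dx": -0.047,"dy": 0,"dz": 0,"rx": 0,"ry": 0,"rz": 0,"hand": -1}
    - {"dx": -0.026,"dy": 0,"dz": 0,"rx": 0,"ry": 0,"rz": 0,"hand": -1}
    - {"dx": 0,"dy": 0,"dz": 0,"rx": 0,"ry": 0,"rz": 0,"hand": -1}
    - {"dx": 0,"dy": 0,"dz": 0,"rx": 0,"ry": 0,"rz": 0,"hand": -1}

```text
time_s: 24.2
tcp_pos: [0.4941, -0.2221, 0.2805]
tool_rot: [[0.026, 1.0, -0.001], [1.0, -0.026, 0.001], [0.001, -0.001, -1.0]]
ft_force: [-0.5, 1.2, -4.0]
finger_gap: 0.447
grasp_force: 51.9
```

```bash
python3 - <<'E'
from h import *
s=ctrl.read_state(); print(s["time_s"],s["tcp_pos"],s["tool_rot"][0])
c=ctrl.calibration("wrist"); im=ctrl.camera("wrist")
z=s["tcp_pos"][2]-.0926; p=proj(c,[*s["tcp_pos"][:2],z+.151]); q=proj(c,[*s["tcp_pos"][:2],z+.122]); print(p,q)
# bright drill bit inside the dark nut
g=cv2.cvtColor(im,cv2.COLOR_RGB2GRAY); g[:200]=0; g[:,:270]=0; g[:,365:]=0
n,_,st,ce=cv2.connectedComponentsWithStats((g>110).astype(np.uint8))
for i in range(1,n):
    if st[i,4]>60: print(ce[i].round(1),st[i])
for l in ["tool_drill"]: print([(np.round(d["box"]),round(d["confidence"],2)) for d in ctrl.look_for("wrist",l)])
E
```

```text
24.2 [ 0.49405545 -0.22210493  0.28053079] [ 2.59730983e-02  9.99662465e-01 -5.95192246e-04]
(np.float64(315.6104516810884), np.float64(336.2604265103463)) (np.float64(316.041959689256), np.float64(287.51733793227595))
[308.8 216.8] [ 270  200   92   47 2245]
[317.1 289.7] [300 275  36  43 496]
[318.2 330.2] [ 270  301   95   50 2551]
[(array([275., 197.,  89., 141.]), 0.56)]
```

```bash
python3 - <<'E'
from h import *
s=ctrl.read_state(); c=ctrl.calibration("wrist"); z=s["tcp_pos"][2]-.0926; x,y=s["tcp_pos"][:2]
for o in (0,.002): print([np.round(proj(c,[x+a,y+o+b,z+h]),1) for a,b,h in [(0,.025,.083),(0,.025,.068),(0,.020,.122),(0,-.02,.122),(0,-.0045,.151),(0,-.0045,.147)]])
P=onz(c,317.1,289.7,z+.122); print(P-[x,y])
E
```

```text
[array([315.2, 203.8]), array([315.4, 196. ]), array([314.9, 244.4]), array([317.2, 327.2]), array([316. , 347.5]), array([316.1, 338.9])]
[array([315.1, 200.2]), array([315.3, 192.6]), array([314.7, 239.8]), array([317.1, 323.4]), array([315.9, 342.6]), array([315.9, 334.2])]
[ 0.00041319 -0.00103261]
```

Request:
step_arm:
  steps:
    - {"dx": 0,"dy": 0.0006,"dz": 0.04,"rx": 0,"ry": 0,"rz": 0,"hand": -1}
    - {"dx": 0,"dy": 0,"dz": 0.045,"rx": 0,"ry": 0,"rz": 0,"hand": -1}
    - {"dx": 0,"dy": 0,"dz": 0.035,"rx": 0,"ry": 0,"rz": 0,"hand": -1}
    - {"dx": 0,"dy": 0,"dz": 0.03,"rx": 0,"ry": 0,"rz": 0,"hand": -1}
    - {"dx": 0,"dy": 0,"dz": 0.02,"rx": 0,"ry": 0,"rz": 0,"hand": -1}

```text
time_s: 24.8
tcp_pos: [0.4945, -0.2205, 0.1089]
tool_rot: [[0.023, 1.0, -0.002], [1.0, -0.023, 0.002], [0.001, -0.002, -1.0]]
ft_force: [0.2, -0.3, -4.4]
finger_gap: 0.454
grasp_force: 51.7
```

Request:
step_arm:
  steps:
    - {"dx": 0,"dy": 0,"dz": 0.006,"rx": 0,"ry": 0,"rz": 0,"hand": -1}
    - {"dx": 0,"dy": 0,"dz": 0.005,"rx": 0,"ry": 0,"rz": 0,"hand": -1}
    - {"dx": 0,"dy": 0,"dz": 0.003,"rx": 0,"ry": 0,"rz": 0,"hand": -1}
    - {"dx": 0,"dy": 0,"dz": 0,"rx": 0,"ry": 0,"rz": 0,"hand": -1}

```text
time_s: 25.2
tcp_pos: [0.4953, -0.2222, 0.0974]
tool_rot: [[0.025, 1.0, 0.001], [1.0, -0.025, -0.001], [-0.001, 0.001, -1.0]]
ft_force: [0.2, -0.4, -4.4]
finger_gap: 0.45
grasp_force: 51.8
```

Request:
step_arm:
  steps:
    - {"dx": 0,"dy": 0,"dz": 0.0015,"rx": 0,"ry": 0,"rz": 0,"hand": -1}
    - {"dx": 0,"dy": 0,"dz": 0.0015,"rx": 0,"ry": 0,"rz": 0,"hand": -1}
    - {"dx": 0,"dy": 0,"dz": 0.001,"rx": 0,"ry": 0,"rz": 0,"hand": -1}
    - {"dx": 0,"dy": 0,"dz": 0,"rx": 0,"ry": 0,"rz": 0,"hand": -1}

```text
time_s: 25.6
tcp_pos: [0.4949, -0.2222, 0.0928]
tool_rot: [[0.025, 1.0, -0.0], [1.0, -0.025, 0.0], [0.0, -0.0, -1.0]]
ft_force: [-0.6, 0.4, -4.3]
finger_gap: 0.452
grasp_force: 51.8
```

Request:
step_arm:
  steps:
    - {"dx": 0,"dy": 0,"dz": 0.001,"rx": 0,"ry": 0,"rz": 0,"hand": -1}
    - {"dx": 0,"dy": 0,"dz": 0.0005,"rx": 0,"ry": 0,"rz": 0,"hand": -1}
    - {"dx": 0,"dy": 0,"dz": 0,"rx": 0,"ry": 0,"rz": 0,"hand": -1}

```text
time_s: 25.9
tcp_pos: [0.495, -0.2223, 0.0926]
tool_rot: [[0.025, 1.0, 0.0], [1.0, -0.025, -0.001], [-0.001, 0.0, -1.0]]
ft_force: [-4.5, 2.8, 8.1]
finger_gap: 0.448
grasp_force: 53.2
```

Request:
step_arm:
  steps:
    - {"dx": 0,"dy": 0,"dz": -0.001,"rx": 0,"ry": 0,"rz": 0,"hand": 1}
    - {"dx": 0,"dy": 0,"dz": 0,"rx": 0,"ry": 0,"rz": 0,"hand": 1}
    - {"dx": 0,"dy": 0,"dz": 0,"rx": 0,"ry": 0,"rz": 0,"hand": 1}
    - {"dx": 0,"dy": 0,"dz": 0,"rx": 0,"ry": 0,"rz": 0,"hand": 1}
    - {"dx": 0,"dy": 0,"dz": 0,"rx": 0,"ry": 0,"rz": 0,"hand": 1}

```text
time_s: 26.4
tcp_pos: [0.495, -0.2222, 0.0923]
tool_rot: [[0.025, 1.0, 0.0], [1.0, -0.025, 0.0], [0.0, 0.0, -1.0]]
ft_force: [-0.9, 1.4, -0.5]
finger_gap: 0.999
grasp_force: 0.0
```

Request:
step_arm:
  steps:
    - {"dx": 0,"dy": 0,"dz": -0.02,"rx": 0,"ry": 0,"rz": 0,"hand": 1}
    - {"dx": 0,"dy": 0,"dz": -0.04,"rx": 0,"ry": 0,"rz": 0,"hand": 1}
    - {"dx": 0,"dy": 0,"dz": -0.05,"rx": 0,"ry": 0,"rz": 0,"hand": 1}
    - {"dx": 0,"dy": 0,"dz": -0.05,"rx": 0,"ry": 0,"rz": 0,"hand": 1}
    - {"dx": 0,"dy": 0,"dz": -0.03,"rx": 0,"ry": 0,"rz": 0,"hand": 1}

```text
time_s: 26.9
tcp_pos: [0.4953, -0.2224, 0.2864]
tool_rot: [[0.025, 1.0, 0.004], [1.0, -0.025, -0.003], [-0.003, 0.004, -1.0]]
ft_force: [-0.9, -0.6, -0.3]
finger_gap: 1.004
grasp_force: 0.0
```

Request:
step_arm:
  steps:
    - {"dx": 0.03,"dy": 0,"dz": 0,"rx": 0,"ry": 0,"rz": 0,"hand": 1}
    - {"dx": 0.048,"dy": 0.002,"dz": 0,"rx": 0,"ry": 0,"rz": 0,"hand": 1}
    - {"dx": 0.048,"dy": 0.002,"dz": 0,"rx": 0,"ry": 0,"rz": 0,"hand": 1}
    - {"dx": 0.048,"dy": 0.002,"dz": 0,"rx": 0,"ry": 0,"rz": 0,"hand": 1}
    - {"dx": 0.048,"dy": 0.002,"dz": 0,"rx": 0,"ry": 0,"rz": 0,"hand": 1}

```text
time_s: 27.4
tcp_pos: [0.5083, 0.0013, 0.2824]
tool_rot: [[0.025, 1.0, 0.0], [1.0, -0.025, -0.0], [-0.0, 0.0, -1.0]]
ft_force: [0.4, -0.5, 0.6]
finger_gap: 0.999
grasp_force: 0.0
```

Request:
step_arm:
  steps:
    - {"dx": 0.048,"dy": 0.002,"dz": 0,"rx": 0,"ry": 0,"rz": 0,"hand": 1}
    - {"dx": 0.048,"dy": 0.002,"dz": 0,"rx": 0,"ry": 0,"rz": 0,"hand": 1}
    - {"dx": 0.048,"dy": 0.002,"dz": 0,"rx": 0,"ry": 0,"rz": 0,"hand": 1}
    - {"dx": 0.048,"dy": 0.002,"dz": 0,"rx": 0,"ry": 0,"rz": 0,"hand": 1}
    - {"dx": 0.048,"dy": 0,"dz": 0,"rx": 0,"ry": 0,"rz": 0,"hand": 1}

```text
time_s: 27.9
tcp_pos: [0.5223, 0.2413, 0.2823]
tool_rot: [[0.025, 1.0, 0.0], [1.0, -0.025, -0.0], [-0.0, 0.0, -1.0]]
ft_force: [0.8, -0.3, -0.3]
finger_gap: 0.999
grasp_force: 0.0
```

Request:
step_arm:
  steps:
    - {"dx": 0.048,"dy": 0,"dz": 0,"rx": 0,"ry": 0,"rz": 0,"hand": 1}
    - {"dx": 0.048,"dy": 0,"dz": 0,"rx": 0,"ry": 0,"rz": 0,"hand": 1}
    - {"dx": 0.048,"dy": 0,"dz": 0,"rx": 0,"ry": 0,"rz": 0,"hand": 1}
    - {"dx": 0.03,"dy": 0,"dz": 0,"rx": 0,"ry": 0,"rz": 0,"hand": 1}
    - {"dx": 0,"dy": 0,"dz": 0,"rx": 0,"ry": 0,"rz": -0.135,"hand": 1}

```text
time_s: 28.4
tcp_pos: [0.5257, 0.4167, 0.2809]
tool_rot: [[-0.115, 0.993, -0.001], [0.993, 0.115, 0.0], [0.0, -0.001, -1.0]]
ft_force: [-0.4, 0.3, -0.6]
finger_gap: 1.003
grasp_force: 0.0
```

Request:
step_arm:
  steps:
    - {"dx": 0,"dy": 0,"dz": 0,"rx": 0,"ry": 0,"rz": 0,"hand": 1}
    - {"dx": 0,"dy": 0,"dz": 0,"rx": 0,"ry": 0,"rz": 0,"hand": 1}

```text
time_s: 28.6
tcp_pos: [0.5269, 0.4128, 0.2823]
tool_rot: [[-0.106, 0.994, -0.0], [0.994, 0.106, -0.0], [-0.0, -0.0, -1.0]]
ft_force: [-0.2, 0.3, 0.4]
finger_gap: 0.999
grasp_force: 0.0
```

```bash
python3 - <<'E'
from h import *
s=ctrl.read_state(); print(s["time_s"],s["tcp_pos"])
c=ctrl.calibration("wrist"); im=ctrl.camera("wrist")
print([(np.round(d["box"]),round(d["confidence"],2)) for d in ctrl.look_for("wrist","tool_vee")])
P=np.array([.527,.413]); pts=[]
for z,r in [(.068,.025),(.083,.025),(.122,.02),(.149,0)]:
  for a in np.linspace(0,6.28,60): pts.append(proj(c,[P[0]+r*np.cos(a),P[1]+r*np.sin(a),z]))
pts=np.array(pts); print(pts.min(0),pts.max(0)-pts.min(0))
E
```

```text
28.6 [0.52694948 0.41280212 0.28225388]
[(array([294., 150.,  44.,  52.]), 0.76)]
[295.15135317 150.98977336] [43.88989018 50.57273886]
```

The detected box matches the prediction to about 1 px, so I'll descend and grip.

Request:
step_arm:
  steps:
    - {"dx": 0,"dy": 0,"dz": 0.045,"rx": 0,"ry": 0,"rz": 0,"hand": 1}
    - {"dx": 0,"dy": 0,"dz": 0.045,"rx": 0,"ry": 0,"rz": 0,"hand": 1}
    - {"dx": 0,"dy": 0,"dz": 0.045,"rx": 0,"ry": 0,"rz": 0,"hand": 1}
    - {"dx": 0,"dy": 0,"dz": 0.035,"rx": 0,"ry": 0,"rz": 0,"hand": 1}
    - {"dx": 0,"dy": 0,"dz": 0.0215,"rx": 0,"ry": 0,"rz": 0,"hand": 1}

```text
time_s: 29.2
tcp_pos: [0.526, 0.412, 0.0879]
tool_rot: [[-0.107, 0.994, -0.003], [0.994, 0.107, -0.002], [-0.001, -0.003, -1.0]]
ft_force: [0.2, 0.4, 0.8]
finger_gap: 0.998
grasp_force: 0.0
```

Request:
step_arm:
  steps:
    - {"dx": 0,"dy": 0,"dz": 0,"rx": 0,"ry": 0,"rz": 0,"hand": 1}
    - {"dx": 0,"dy": 0,"dz": 0,"rx": 0,"ry": 0,"rz": 0,"hand": -1}
    - {"dx": 0,"dy": 0,"dz": 0,"rx": 0,"ry": 0,"rz": 0,"hand": -1}
    - {"dx": 0,"dy": 0,"dz": 0,"rx": 0,"ry": 0,"rz": 0,"hand": -1}
    - {"dx": 0,"dy": 0,"dz": 0,"rx": 0,"ry": 0,"rz": 0,"hand": -1}

```text
time_s: 29.7
tcp_pos: [0.5273, 0.4135, 0.0927]
tool_rot: [[-0.11, 0.994, 0.002], [0.994, 0.11, 0.001], [0.001, 0.002, -1.0]]
ft_force: [-1.6, -0.9, 6.8]
finger_gap: 0.456
grasp_force: 51.4
```

Request:
step_arm:
  steps:
    - {"dx": 0,"dy": 0,"dz": 0,"rx": 0,"ry": 0,"rz": 0,"hand": -1}
    - {"dx": 0,"dy": 0,"dz": 0,"rx": 0,"ry": 0,"rz": 0,"hand": -1}

```text
time_s: 29.9
tcp_pos: [0.5273, 0.4135, 0.0927]
tool_rot: [[-0.11, 0.994, 0.002], [0.994, 0.11, 0.001], [0.001, 0.002, -1.0]]
ft_force: [-2.1, -1.1, 6.8]
finger_gap: 0.452
grasp_force: 51.3
```

Request:
step_arm:
  steps:
    - {"dx": 0,"dy": 0,"dz": -0.02,"rx": 0,"ry": 0,"rz": 0,"hand": -1}
    - {"dx": 0,"dy": 0,"dz": -0.04,"rx": 0,"ry": 0,"rz": 0,"hand": -1}
    - {"dx": 0,"dy": 0,"dz": -0.05,"rx": 0,"ry": 0,"rz": 0,"hand": -1}
    - {"dx": 0,"dy": 0,"dz": -0.05,"rx": 0,"ry": 0,"rz": 0,"hand": -1}
    - {"dx": 0,"dy": 0,"dz": -0.03,"rx": 0,"ry": 0,"rz": 0.135,"hand": -1}

```text
time_s: 30.4
tcp_pos: [0.5269, 0.4133, 0.2853]
tool_rot: [[0.027, 1.0, 0.004], [1.0, -0.027, 0.002], [0.002, 0.004, -1.0]]
ft_force: [0.7, 0.9, -4.5]
finger_gap: 0.448
grasp_force: 52.0
```

Request:
step_arm:
  steps:
    - {"dx": -0.025,"dy": 0,"dz": 0,"rx": 0,"ry": 0,"rz": 0,"hand": -1}
    - {"dx": -0.047,"dy": -0.0021,"dz": 0,"rx": 0,"ry": 0,"rz": 0,"hand": -1}
    - {"dx": -0.047,"dy": -0.0021,"dz": 0,"rx": 0,"ry": 0,"rz": 0,"hand": -1}
    - {"dx": -0.047,"dy": -0.0021,"dz": 0,"rx": 0,"ry": 0,"rz": 0,"hand": -1}
    - {"dx": -0.047,"dy": -0.0021,"dz": 0,"rx": 0,"ry": 0,"rz": 0,"hand": -1}

```text
time_s: 30.9
tcp_pos: [0.5123, 0.1987, 0.2806]
tool_rot: [[0.025, 1.0, -0.001], [1.0, -0.025, -0.0], [-0.0, -0.001, -1.0]]
ft_force: [1.0, -0.7, -4.1]
finger_gap: 0.449
grasp_force: 51.9
```

Request:
step_arm:
  steps:
    - {"dx": -0.047,"dy": -0.0021,"dz": 0,"rx": 0,"ry": 0,"rz": 0,"hand": -1}
    - {"dx": -0.047,"dy": -0.0021,"dz": 0,"rx": 0,"ry": 0,"rz": 0,"hand": -1}
    - {"dx": -0.047,"dy": -0.0021,"dz": 0,"rx": 0,"ry": 0,"rz": 0,"hand": -1}
    - {"dx": -0.047,"dy": -0.0021,"dz": 0,"rx": 0,"ry": 0,"rz": 0,"hand": -1}
    - {"dx": -0.047,"dy": 0,"dz": 0,"rx": 0,"ry": 0,"rz": 0,"hand": -1}

```text
time_s: 31.4
tcp_pos: [0.498, -0.0359, 0.2809]
tool_rot: [[0.025, 1.0, -0.0], [1.0, -0.025, 0.0], [0.0, -0.0, -1.0]]
ft_force: [1.6, 0.1, -4.6]
finger_gap: 0.452
grasp_force: 51.9
```

Request:
step_arm:
  steps:
    - {"dx": -0.047,"dy": 0,"dz": 0,"rx": 0,"ry": 0,"rz": 0,"hand": -1}
    - {"dx": -0.047,"dy": 0,"dz": 0,"rx": 0,"ry": 0,"rz": 0,"hand": -1}
    - {"dx": -0.024,"dy": 0,"dz": 0,"rx": 0,"ry": 0,"rz": 0,"hand": -1}
    - {"dx": 0,"dy": 0,"dz": 0,"rx": 0,"ry": 0,"rz": 0,"hand": -1}
    - {"dx": 0,"dy": 0,"dz": 0,"rx": 0,"ry": 0,"rz": 0,"hand": -1}

```text
time_s: 31.9
tcp_pos: [0.4956, -0.1522, 0.2806]
tool_rot: [[0.026, 1.0, -0.001], [1.0, -0.026, 0.001], [0.001, -0.001, -1.0]]
ft_force: [0.0, 0.6, -4.7]
finger_gap: 0.446
grasp_force: 51.9
```

Request:
step_arm:
  steps:
    - {"dx": 0,"dy": 0.0004,"dz": 0.04,"rx": 0,"ry": 0,"rz": 0,"hand": -1}
    - {"dx": 0,"dy": 0,"dz": 0.045,"rx": 0,"ry": 0,"rz": 0,"hand": -1}
    - {"dx": 0,"dy": 0,"dz": 0.035,"rx": 0,"ry": 0,"rz": 0,"hand": -1}
    - {"dx": 0,"dy": 0,"dz": 0.03,"rx": 0,"ry": 0,"rz": 0,"hand": -1}
    - {"dx": 0,"dy": 0,"dz": 0.02,"rx": 0,"ry": 0,"rz": 0,"hand": -1}

```text
time_s: 32.4
tcp_pos: [0.4956, -0.1504, 0.1088]
tool_rot: [[0.023, 1.0, -0.002], [1.0, -0.023, 0.002], [0.001, -0.002, -1.0]]
ft_force: [-0.0, -0.0, -4.4]
finger_gap: 0.449
grasp_force: 51.8
```

Request:
step_arm:
  steps:
    - {"dx": 0,"dy": 0,"dz": 0.006,"rx": 0,"ry": 0,"rz": 0,"hand": -1}
    - {"dx": 0,"dy": 0,"dz": 0.005,"rx": 0,"ry": 0,"rz": 0,"hand": -1}
    - {"dx": 0,"dy": 0,"dz": 0.003,"rx": 0,"ry": 0,"rz": 0,"hand": -1}
    - {"dx": 0,"dy": 0,"dz": 0,"rx": 0,"ry": 0,"rz": 0,"hand": -1}

```text
time_s: 32.8
tcp_pos: [0.4966, -0.1521, 0.0974]
tool_rot: [[0.025, 1.0, 0.001], [1.0, -0.025, -0.001], [-0.0, 0.001, -1.0]]
ft_force: [-1.4, -0.5, -4.6]
finger_gap: 0.453
grasp_force: 51.8
```

Request:
step_arm:
  steps:
    - {"dx": 0,"dy": 0,"dz": 0.0015,"rx": 0,"ry": 0,"rz": 0,"hand": -1}
    - {"dx": 0,"dy": 0,"dz": 0.0015,"rx": 0,"ry": 0,"rz": 0,"hand": -1}
    - {"dx": 0,"dy": 0,"dz": 0.001,"rx": 0,"ry": 0,"rz": 0,"hand": -1}
    - {"dx": 0,"dy": 0,"dz": 0.001,"rx": 0,"ry": 0,"rz": 0,"hand": -1}
    - {"dx": 0,"dy": 0,"dz": 0,"rx": 0,"ry": 0,"rz": 0,"hand": -1}

```text
time_s: 33.3
tcp_pos: [0.4964, -0.1523, 0.0926]
tool_rot: [[0.025, 1.0, 0.0], [1.0, -0.025, -0.0], [-0.0, 0.0, -1.0]]
ft_force: [-3.6, 1.4, 5.0]
finger_gap: 0.45
grasp_force: 52.9
```

Seated at the same height as at the grasp. Releasing, rising and checking from above.

Request:
step_arm:
  steps:
    - {"dx": 0,"dy": 0,"dz": 0,"rx": 0,"ry": 0,"rz": 0,"hand": 1}
    - {"dx": 0,"dy": 0,"dz": 0,"rx": 0,"ry": 0,"rz": 0,"hand": 1}
    - {"dx": 0,"dy": 0,"dz": 0,"rx": 0,"ry": 0,"rz": 0,"hand": 1}
    - {"dx": 0,"dy": 0,"dz": 0,"rx": 0,"ry": 0,"rz": 0,"hand": 1}
    - {"dx": 0,"dy": 0,"dz": 0,"rx": 0,"ry": 0,"rz": 0,"hand": 1}

```text
time_s: 33.8
tcp_pos: [0.4963, -0.1523, 0.0918]
tool_rot: [[0.025, 1.0, 0.0], [1.0, -0.025, -0.0], [-0.0, 0.0, -1.0]]
ft_force: [0.9, -0.0, 0.0]
finger_gap: 1.001
grasp_force: 0.0
```

Request:
step_arm:
  steps:
    - {"dx": 0,"dy": 0,"dz": -0.02,"rx": 0,"ry": 0,"rz": 0,"hand": 1}
    - {"dx": 0,"dy": 0,"dz": -0.05,"rx": 0,"ry": 0,"rz": 0,"hand": 1}
    - {"dx": 0,"dy": 0,"dz": -0.05,"rx": 0,"ry": 0,"rz": 0,"hand": 1}
    - {"dx": 0,"dy": 0,"dz": -0.05,"rx": 0,"ry": 0,"rz": 0,"hand": 1}
    - {"dx": -0.05,"dy": 0,"dz": -0.04,"rx": 0,"ry": 0,"rz": 0,"hand": 1}

```text
time_s: 34.3
tcp_pos: [0.496, -0.1891, 0.2976]
tool_rot: [[0.021, 1.0, 0.005], [1.0, -0.021, -0.002], [-0.002, 0.005, -1.0]]
ft_force: [1.6, 0.1, -0.3]
finger_gap: 1.002
grasp_force: 0.0
```

Request:
step_arm:
  steps:
    - {"dx": -0.05,"dy": 0,"dz": -0.03,"rx": 0,"ry": 0,"rz": 0,"hand": 1}
    - {"dx": -0.05,"dy": 0,"dz": 0,"rx": 0,"ry": 0,"rz": 0,"hand": 1}
    - {"dx": 0,"dy": 0,"dz": 0,"rx": 0,"ry": 0,"rz": 0,"hand": 1}
    - {"dx": 0,"dy": 0,"dz": 0,"rx": 0,"ry": 0,"rz": 0,"hand": 1}

```text
time_s: 34.7
tcp_pos: [0.4927, -0.2847, 0.3181]
tool_rot: [[0.027, 1.0, -0.001], [1.0, -0.027, 0.001], [0.001, -0.001, -1.0]]
ft_force: [0.5, 0.1, -0.8]
finger_gap: 1.001
grasp_force: 0.0
```

```bash
python3 - <<'E'
from h import *
s=ctrl.read_state(); print(s["time_s"],s["tcp_pos"],s["ft_force"])
c=ctrl.calibration("wrist"); im=ctrl.camera("wrist")
for l,P,h,R,rc in [("tool_vee",(.4966,-.152),.149,.020,0),("tool_drill",(.495,-.222),.151,.02,.0045),("tool_spiral",(.494,-.2925),.148,.021,.01),("tool_head",(.4924,-.363),.146,.0225,.0195)]:
    pts=[]
    for z,r in [(.068,.025),(.083,.025),(.122,R),(h,rc)]:
        for a in np.linspace(0,6.28,60): pts.append(proj(c,[P[0]+r*np.cos(a),P[1]+r*np.sin(a),z]))
    pts=np.array(pts)
    print(l,"pred",np.r_[pts.min(0),pts.max(0)-pts.min(0)].round(0),[(np.round(d["box"]),round(d["confidence"],2)) for d in ctrl.look_for("wrist",l)])
E
```

```text
34.7 [ 0.49273769 -0.28474675  0.31812036] [ 0.50290386  0.06073232 -0.75103222]
tool_vee pred [295.  24.  44.  54.] [(array([294.,  25.,  43.,  55.]), 0.8)]
tool_drill pred [297.  95.  42.  43.] [(array([298.,  98.,  41.,  39.]), 0.93)]
tool_spiral pred [298. 154.  40.  46.] [(array([298., 154.,  43.,  47.]), 0.72)]
tool_head pred [300. 206.  38.  58.] [(array([300., 209.,  40.,  60.]), 0.96)]
```

All four tools are detected seated within about 3 px of where they should be, in the right order.

```bash
python3 -c "
from cell import ctrl
print(ctrl.hand_in())"
```

```text
the job is handed in; nothing more can be done
None
```

All four tools (left to right: vee, drill, spiral, head) are seated and released in the carriage in their original order, and the job was handed in at about 35 s; the hand-in gave no verdict back.

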